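# Make up the keeping kit and the opening kit

## Robot

A 6-joint arm with a two-finger parallel gripper is mounted at the origin on the work surface; the furniture and walls round the work are solid. World frame = base frame: x ahead of the robot, y to its left, z up, the work surface at z = 0. Lengths are in m, angles in rad, forces in N, time in s.
With the tool pointing down it reaches from about 0.35 to 0.975 m from the base axis. Payload 4.9 kg.
Tool frame: the origin (TCP) lies at the very end of the fingers, on their centre line; the grasp point (between the pads) lies 19 mm behind it; z points along the fingers, y is the line along which they close (so a half turn about z gives the same grasp; the last joint's range is limited). The gripper opens to 85 mm and grips with 20 to 120 N. Pads are 22 mm wide; open, the fingers measure 114 mm over their backs; the gripper's body (76 mm by 85 mm) begins 54 mm behind the grasp point. The pads swing forward as they close: fully open they stand 13 mm farther back than shut.
Start: joints at [-1.24, 0.053, 1.613, -0, 1.476, -0.119], TCP at [0.272, -0.563, 0.231] pointing down, gripper open.
Joint ranges: [-3.01, 3.01], [-1.01, 2.22], [0.06, 2.58], [-1.02, 4.17], [0.09, 2.62], [-3.14, 3.14]. Speed limits (rad/s): [2.57, 2.57, 3.14, 3.14, 3.14, 3.14].

## Interface

Orientations are given as a rotation vector (axis times angle).
In Python, from station import ctrl gives the robot as it stands.
- The arm moves only by the tool jog_arm, never from a script. Its argument "plan" is a list of rows, each a list of 7 numbers: the shift along the tool's x, y, z in units of 0.02 m (1.0 is 0.02 m), then the turn, a rotation vector about the tool's x, y, z in units of 45 degrees (1.0 is 45 degrees), then the opening, from -1 (shut) to 1 (fully open). A call has 1 to 8 rows; each row shifts and turns the commanded pose from where the row before left it, along the tool's axes as they then stand; what a row does not reach is not made up. A row lasts 1/10 s, in which the tool goes at most 50 mm and 8.59 degrees, less where a joint would pass 70% of its speed; a pose out of reach is approached as far as the arm can. A call with a number of a shift or a turn outside -1 to 1 is refused whole. A call with a gripper value outside its range is refused whole. The fingers move at their own pace and stop on an object; "grip_force" is the grip in N (left out, the last holds). Time passes only in rows, so rows that do not move let the fingers close. It gives the time, the measured TCP pose, the force, the opening and the grip force at its end, in the units of the state.
- ctrl.get_obs(): the state, without advancing time (a new reading comes with each control period).
- ctrl.get_image(name): name is "scene" or "top" or "wrist"; returns (picture, depth): 400x640x3 uint8, red, green, blue; 400x640 float32, m along the optical axis (not along the pixel's ray), 0 where there is no reading.
- ctrl.camera_info(name): a dict with "camera_matrix" (3x3 intrinsics, pixels), "rvec" (rotation vector, rad) and "tvec" (3), from world to camera coordinates, as OpenCV has them; the wrist camera has in their place "T_tool_cam" (4x4, takes a point from camera to tool coordinates, whose origin is the TCP and whose axes are the flange's). Camera axes: x right, y down, z forward; pixel columns grow to the right and rows downward; lengths in m; the calibration is good to about 2 mm. The wrist camera is an equidistant fisheye: a pixel r from the principal point sees the ray r / f radians off the axis. A picture is of the moment at which its call begins: read the wrist's pose just before it. camera_info takes no time and is no camera call.
- ctrl.finish_job(): hands the job in; it is judged then, once.
The state is a dict: "t": time; "q": joint angles; "dq": joint speeds; "effort": joint torques, N m; "tool_pos": TCP position; "tool_rot": TCP orientation; "contact_force": force on the tool from outside, world axes, zero at the start; "wrist_torque": the same for the moment, N m; "opening": finger opening in m; "grip_force": force on a finger pad.
Only numpy, scipy, OpenCV 4.12 (cv2) and the standard library are available. Lean on these libraries where they do the work, as an engineer would, in place of code of your own. Each camera call takes 0.05 s, during which the arm holds its last target. There are 200 camera calls.

## Task

Make up two kits for tonight's tasting from the stock on the table: the keeping kit, with the vacuum pump, the bottle stopper and the seal tin, in the dark wooden tray with the blue lining, and the opening kit, with the winged corkscrew and the matchbox, in the pale wooden tray with the grey lining. Stand or lay each thing the same way up as it is now, down flat in the recess cut to its shape. Leave the tasting glass standing where it is.

Things in the scene. Friction and masses are not known exactly. Their poses are not given: they have to be found in the camera images.
- dark_tray: Flat dark wooden tray, blue lining, 150 (x) by 200 (y) by 24 mm high, fixed. Origin: centre of its underside, z up. Three recesses, 8 mm deep, black floors 16 mm above the origin; centres (x, y) in mm: seal tin (0, 34), rectangle 76 along x by 102 along y; pump (32, -56), round, 58 across; stopper (-38, -56), round, 44 across. About 7 mm to spare all round each thing.
- pale_tray: Flat pale wooden tray, grey lining, 98 (x) by 214 (y) by 24 mm high, fixed. Origin: centre of its underside, z up. Two recesses, 8 mm deep, black floors 16 mm above the origin; centres (x, y) in mm: corkscrew (0, 43), rectangle 54 along x by 98 along y; matchbox (0, -57), rectangle 52 along x by 70 along y. About 7 mm to spare all round each thing.
- vacuum_pump: White hand pump with a black grip on top (fixed, does not pull out), standing upright, 44 mm across the foot, 99 mm high, 0.09 kg. The black grip is round, 39 mm across, 71 to 99 mm above the foot; the body under it is 36 mm across. Origin: centre of its underside, z up. Its turn does not matter.
- stopper: Small bottle stopper standing on its round cap (29 mm across) with the cork end up, narrowing a little upward, 37 mm high, 0.045 kg. Origin: centre of its underside, z up. Its turn does not matter.
- seal_tin: Flat cream-coloured tin box, closed (the lid does not move), lying flat, 62 (x) by 88 (y) by 21 mm high, 0.085 kg; grasp it across its 62 mm. Origin: centre of its underside, z up. It may lie either way round, its 88 mm along the recess's 102 mm.
- corkscrew: Silver winged corkscrew standing on its bell (nothing on it moves), 39 (x) by 84 (y) by 138 mm high, 0.24 kg. From 62 to 88 mm up it is a block 26 mm thick (x) by 56 mm wide (y), good to grasp across x; above that a thin shaft and a T handle 62 mm long along y, 12 mm thick, top at 138 mm. Origin: centre of its underside, z up. Either way round, its 84 mm along the recess's 98 mm.
- matchbox: Yellow and brown matchbox, closed (nothing slides), lying flat, 37 (x) by 56 (y) by 17 mm high, 0.03 kg; grasp it across its 37 mm. Origin: centre of its underside, z up. It may lie either way round, its 56 mm along the recess's 70 mm.
- tasting_glass: Clear stemmed tasting glass standing on its foot, 65 mm across, 155 mm high, empty and loose; a bystander to be left alone. Origin: centre of its underside, z up.

How it is judged:
By the outcome, as a careful person would: the job done as asked, in the order asked, and still so for the second after the job is handed in, with the robot touching nothing.
It also fails if it takes over 133 s, if anything falls off the work surface, if the arm or the gripper's body presses on something with over 40 N, if the wrist force passes 120 N, or if a joint passes its speed limit or range.

## Working session

There is one attempt and no reset: what is moved stays moved. The work goes in short steps, Python scripts to look and compute and a tool call to move; the robot and the scene stay as the last step left them, time stands still between calls to the robot, and variables do not carry over. Pictures are saved under pics/ and viewed, at most 14 in all, crops included, and the job is handed in when it is done.

Besides the shell and the picture viewer there is one more tool, called in YAML: its name, and indented under it one key for each argument. jog_arm: Moves the arm, as the interface text tells. Shifts and turns lie within -1 to 1; 1 stands for 0.02 m of shift or 45 degrees of turn. Its arguments: {"type":"object","properties":{"plan":{"type":"array"},"grip_force":{"type":"number"}},"required":["plan"]}

```bash
mkdir -p pics; ls; cat > h.py <<'E'
import numpy as np,cv2
from station import ctrl
def save(n,im): cv2.imwrite(f'pics/{n}.png',cv2.cvtColor(im,cv2.COLOR_RGB2BGR))
def pts(name,d):
    c=ctrl.camera_info(name);K=np.array(c['camera_matrix']);R=cv2.Rodrigues(np.array(c['rvec'],float))[0];t=np.array(c['tvec'],float).ravel()
    v,u=np.mgrid[:400,:640];P=np.stack([(u-K[0,2])/K[0,0]*d,(v-K[1,2])/K[1,1]*d,d],-1)
    return (P-t)@R
def ray(name,u,v,z):
    c=ctrl.camera_info(name);K=np.array(c['camera_matrix']);R=cv2.Rodrigues(np.array(c['rvec'],float))[0];t=np.array(c['tvec'],float).ravel()
    o=-R.T@t;d=R.T@np.array([(u-K[0,2])/K[0,0],(v-K[1,2])/K[1,1],1]);return o+d*(z-o[2])/d[2]
E
python3 - <<'E'
from h import *
for n in('top','scene'):
    im,d=ctrl.get_image(n);save(n,im);np.savez(n,im=im,d=d);c=ctrl.camera_info(n)
    print(n,c, (d>0).mean(), pts(n,d)[[20,200,200,380,200],[320,320,100,320,600]].round(3))
print(ctrl.get_obs());print(ctrl.camera_info('wrist'))
E
```

```text
pics
top {'camera_matrix': array([[479.65414765,   0.        , 318.51383449],
       [  0.        , 479.65414765, 205.37568878],
       [  0.        ,   0.        ,   1.        ]]), 'rvec': array([ 2.1936558 , -1.93554539,  0.25268648]), 'tvec': array([-0.1154933 ,  0.53278705,  1.2201945 ])} 0.9065 [[ 1.653  0.09  -0.658]
 [ 0.205 -0.1    1.317]
 [ 0.675  0.977 -0.775]
 [ 0.152 -0.104  0.664]
 [ 0.952 -1.268 -0.768]]
scene {'camera_matrix': array([[478.69297012,   0.        , 327.4637997 ],
       [  0.        , 478.69297012, 200.51065344],
       [  0.        ,   0.        ,   1.        ]]), 'rvec': array([ 1.14979202, -2.12787948,  1.12627325]), 'tvec': array([0.25707994, 0.3162332 , 1.18242487])} 0.99617578125 [[ 1.538e+00 -6.440e-01  3.600e-01]
 [ 6.420e-01 -7.500e-02  2.000e-03]
 [ 1.820e+00  5.390e-01 -4.140e-01]
 [ 2.700e-02  3.080e-01  0.000e+00]
 [ 6.470e-01 -2.113e+00 -7.630e-01]]
{'t': 0.1, 'q': array([-1.24004568e+00,  5.33144730e-02,  1.61418643e+00, -3.32848045e-05,
        1.47600421e+00, -1.18953712e-01]), 'dq': array([ 0.00018623, -0.00164783, -0.0025346 , -0.000183
[... 307 characters left out ...]
_force': array([-0.49128554,  0.31064935, -0.84907912]), 'wrist_torque': array([ 0.03570419,  0.02596784, -0.0192396 ]), 'grip_force': 0.0, 'opening': 0.08530198830042167}
{'camera_matrix': array([[309.70691629,   0.        , 317.89583328],
       [  0.        , 309.70691629, 203.45729806],
       [  0.        ,   0.        ,   1.        ]]), 'T_tool_cam': array([[ 5.42585391e-04, -9.48828346e-01, -3.15791824e-01,
         8.21483770e-02],
       [ 9.99999852e-01,  5.30346029e-04,  1.24695962e-04,
        -3.02477816e-04],
       [ 4.91638768e-05, -3.15791845e-01,  9.48828493e-01,
        -1.42868769e-01],
       [ 0.00000000e+00,  0.00000000e+00,  0.00000000e+00,
         1.00000000e+00]])}
```

View pics/top.png

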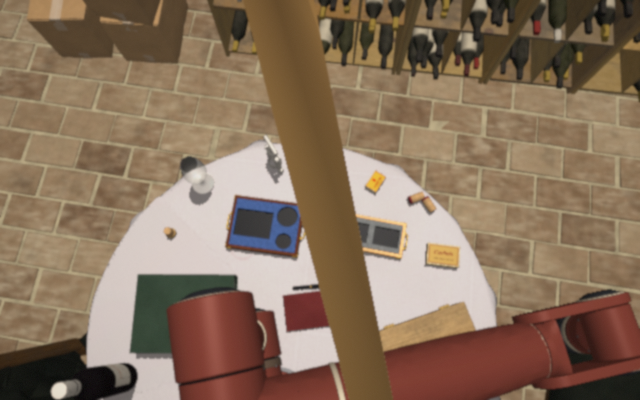

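View pics/scene.png

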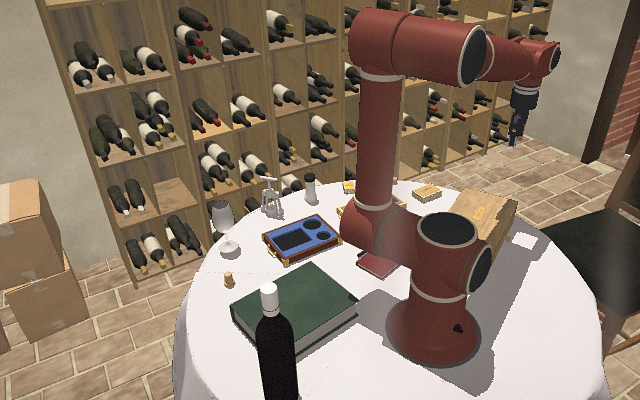

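```bash
cat > m.py <<'E'
from h import *
T=np.load('top.npz');S=np.load('scene.npz')
im,d=T['im'],T['d'];P=pts('top',d);hsv=cv2.cvtColor(im,cv2.COLOR_RGB2HSV)
roi=np.zeros((400,640),bool);roi[130:290,140:480]=1
print('table z',np.median(P[260:270,180:220,2]))
h,s,v=hsv[...,0].astype(int),hsv[...,1].astype(int),hsv[...,2].astype(int)
def rep(name,cam,m,z,lim=40):
    n,l,st,c=cv2.connectedComponentsWithStats(m.astype(np.uint8))
    for i in range(1,n):
        if st[i,4]<lim: continue
        ys,xs=np.nonzero(l==i);w=np.array([ray(cam,a,b,z) for a,b in zip(xs,ys)])[:,:2]
        r=cv2.minAreaRect((w*1000).astype(np.float32))
        print(name,st[i],'px',c[i].round(1),'mean',w.mean(0).round(4),'rect',np.round(r[0],1),np.round(r[1],1),round(r[2],1))
rep('blue','top',roi&(h>105)&(h<130)&(s>120),.024)
rep('black','top',roi&(v<70)&(P[...,2]<.04),.024)
rep('yellow','top',roi&(h>15)&(h<30)&(s>120)&(P[...,2]<.04)&(P[...,2]>.005),.019)
rep('high','top',roi&(P[...,2]>.03)&(P[...,2]<.25),.1)
rep('stop','top',roi&(h>5)&(h<30)&(s>70)&(P[...,2]>.005)&(np.arange(640)<200),.03,8)
Q=pts('scene',S['d']);r2=(Q[...,2]>.03)&(Q[...,2]<.2)&(Q[...,0]>.4)&(Q[...,0]<1.1)&(abs(Q[...,1])<.5)
n,l,st,c=cv2.connectedComponentsWithStats(r2.astype(np.uint8))
for i in range(1,n):
    if st[i,4]>15: q=Q[l==i];print('scene',st[i],np.median(q,0).round(3),q.min(0).round(3),q.max(0).round(3))
cv2.imwrite('pics/c1.png',cv2.resize(im[130:280,160:470,::-1],None,fx=2.58,fy=2.58,interpolation=2))
cv2.imwrite('pics/c2.png',cv2.resize(S['im'][165:300,200:460,::-1],None,fx=3,fy=3,interpolation=2))
E
python3 m.py
```

```text
table z -0.0009407084450792998
blue [ 230  200   68   51 1107] px [264.8 226.1] mean [0.4789 0.0938] rect [482.6  93.6] [175.2 124.7] 89.3
black [234 209  38  29 832] px [252.8 222.9] mean [0.4834 0.128 ] rect [483.8 127.9] [95.1 69.5] 89.8
black [278 208  18  17 236] px [286.7 216. ] mean [0.5147 0.0377] rect [514.6  38.2] [45.8 47.4] 7.1
black [277 234  13  13 131] px [283.  240.4] mean [0.4451 0.0379] rect [446.2  38. ] [33.5 33.1] 7.1
yellow [366 172  19  20 210] px [375.1 181.4] mean [ 0.6474 -0.1969] rect [ 647.7 -197.3] [33.9 53.8] 63.7Traceback (most recent call last):
  File "m.py", line 16, in <module>
    rep('yellow','top',roi&(h>15)&(h<30)&(s>120)&(P[...,2]<.04)&(P[...,2]>.005),.019)
    ~~~^^^^^^^^^^^^^^^^^^^^^^^^^^^^^^^^^^^^^^^^^^^^^^^^^^^^^^^^^^^^^^^^^^^^^^^^^^^^^^
  File "m.py", line 11, in rep
    ys,xs=np.nonzero(l==i);w=np.array([ray(cam,a,b,z) for a,b in zip(xs,ys)])[:,:2]
                                       ~~~^^^^^^^^^^^
  File "h.py", line 9, in ray
    c=ctrl.camera_info(name);K=np.array(c['camera_matrix']);R=cv2.Rodrigues(np.array(c['rvec'],float))[0];t=np.array(c['tvec'],float).ravel()
ValueError: time passes only in moves, steps and waits
```

```bash
sed -i 's/ctrl.camera_info(name)/info(name)/' h.py; sed -i '2a import functools\ninfo=functools.lru_cache(None)(ctrl.camera_info)' h.py
python3 m.py
```

```text
table z -0.0009407084450792998
blue [ 230  200   68   51 1107] px [264.8 226.1] mean [0.4789 0.0938] rect [482.6  93.6] [175.2 124.7] 89.3
black [234 209  38  29 832] px [252.8 222.9] mean [0.4834 0.128 ] rect [483.8 127.9] [95.1 69.5] 89.8
black [278 208  18  17 236] px [286.7 216. ] mean [0.5147 0.0377] rect [514.6  38.2] [45.8 47.4] 7.1
black [277 234  13  13 131] px [283.  240.4] mean [0.4451 0.0379] rect [446.2  38. ] [33.5 33.1] 7.1
yellow [366 172  19  20 210] px [375.1 181.4] mean [ 0.6474 -0.1969] rect [ 647.7 -197.3] [33.9 53.8] 63.7
yellow [428 245  30  21 501] px [442.9 254.7] mean [ 0.461  -0.3996] rect [ 461.2 -399.7] [78.9 48.8] 89.8
high [263 135  19  35 250] px [272.1 151.9] mean [0.6692 0.0947] rect [669.7  95.4] [105.4  26.8] 33.6
high [180 156  27  28 580] px [192.8 169.9] mean [0.5918 0.2987] rect [591.6 299.6] [87.8 62.3] 52.3
high [164 227   8   8  52] px [167.5 230.7] mean [0.4191 0.3314] rect [419.6 331.6] [18.6 18.9] 7.1
high [ 140  274   96   16 1392] px [184.2 281.4] mean [0.2959 0.2622] rect [296.5 255.2] [ 37.7 241.8] 7.2
stop [164 227  12  11  89] px [169.4 232.1] mean [0.4283 0.3503] rect [429.8 350.3] [32.9 22.6] 54.0
scene [304 173  12  22 215] [ 0.659 -0.045  0.072] [ 0.648 -0.07   0.03 ] [ 0.684 -0.031  0.103]
scene [260 176  21  31 322] [0.668 0.099 0.079] [0.642 0.072 0.03 ] [0.701 0.122 0.14 ]
scene [212 200  23  40 642] [0.566 0.298 0.124] [0.549 0.263 0.03 ] [0.622 0.326 0.159]
scene [224 272   8   7  44] [0.426 0.356 0.036] [0.416 0.345 0.03 ] [0.44  0.366 0.042]
```

View pics/c1.png

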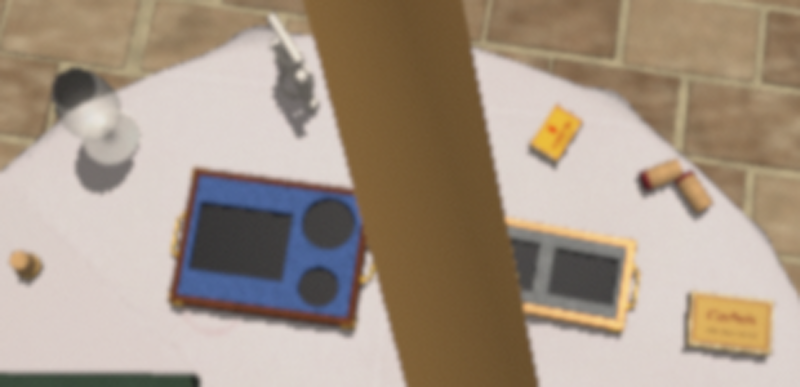

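View pics/c2.png

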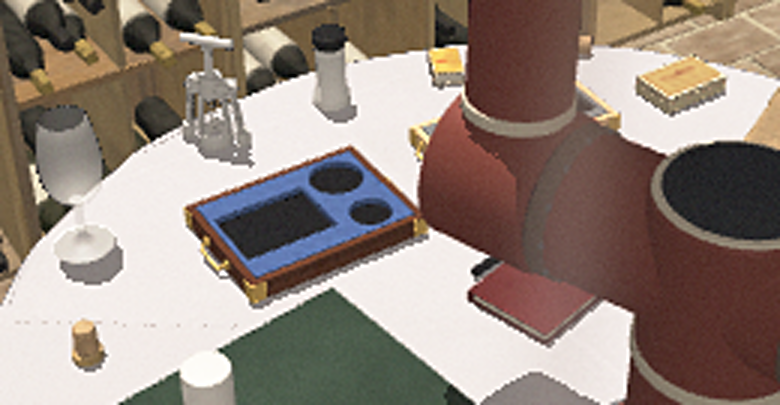

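The scene crop shows the pump at (330,75), which is hidden by the beam in the top view, the corkscrew at (215,90) and the stopper at (87,345). In the top crop the dark tray is at (265,250), the pale tray at (570,275), the matchbox at (556,133) and the tin at (730,322). I'll raise the arm, square the tool, and look with the wrist camera.

jog_arm:
  plan:
    - [0,0,-1,0,0,0.143,1]
    - [0,0,-1,0,0,0.143,1]
    - [0,0,-1,0,0,0.143,1]
    - [0,0,-1,0,0,0.144,1]
    - [1,0,0,0,0,0,1]
    - [1,0,0,0,0,0,1]
    - [1,0,0,0,0,0,1]
    - [1,0,0,0,0,0,1]

```text
t: 0.9
tool_pos: [0.3533, -0.5623, 0.3099]
tool_rot: [-3.14, -0.0, 0.001]
contact_force: [1.1, 0.1, -0.6]
opening: 0.0854
grip_force: 0.0
```

jog_arm:
  plan:
    - [1,-1,0,0,0,0,1]
    - [1,-1,0,0,0,0,1]
    - [1,-1,0,0,0,0,1]
    - [1,-1,0,0,0,0,1]
    - [1,-1,0,0,0,0,1]
    - [1,-1,0,0,0,0,1]
    - [1,-1,0,0,0,0,1]
    - [1,-1,0,0,0,0,1]

```text
t: 1.7
tool_pos: [0.5134, -0.4013, 0.3103]
tool_rot: [-3.14, -0.001, 0.002]
contact_force: [1.2, 0.3, -0.4]
opening: 0.0853
grip_force: 0.0
```

jog_arm:
  plan:
    - [1,-1,0,0,0,0,1]
    - [1,-1,0,0,0,0,1]
    - [1,-1,0,0,0,0,1]
    - [0,-1,0,0,0,0,1]
    - [0,-1,0,0,0,0,1]
    - [0,-1,0,0,0,0,1]
    - [0,-1,0,0,0,0,1]
    - [0,-1,0,0,0,0,1]

```text
t: 2.5
tool_pos: [0.5713, -0.2414, 0.3115]
tool_rot: [3.141, -0.001, 0.0]
contact_force: [0.1, 0.2, 0.3]
opening: 0.0854
grip_force: 0.0
```

jog_arm:
  plan:
    - [0,-1,0,0,0,0,1]
    - [0,-1,0,0,0,0,1]
    - [0,0,0,0,0,0,1]
    - [0,0,0,0,0,0,1]

```text
t: 2.9
tool_pos: [0.5719, -0.2024, 0.3115]
tool_rot: [3.141, 0.001, 0.0]
contact_force: [0.2, 0.5, 0.1]
opening: 0.0855
grip_force: 0.0
```

```bash
cat >> h.py <<'E'
def wray():
    "unit-depth ray grid in tool, T"
    c=info('wrist');K=np.array(c['camera_matrix']);return K,np.array(c['T_tool_cam'])
def wshot(n):
    o=ctrl.get_obs();im,d=ctrl.get_image('wrist');save(n,im);np.savez(n,im=im,d=d,p=o['tool_pos'],r=o['tool_rot'])
def wload(n):
    z=np.load(n+'.npz');K,T=wray();M=np.eye(4);M[:3,:3]=cv2.Rodrigues(z['r'])[0];M[:3,3]=z['p'];A=M@T
    v,u=np.mgrid[:400,:640].astype(float);x=(u-K[0,2])/K[0,0];y=(v-K[1,2])/K[1,1];r=np.hypot(x,y)+1e-9
    D=np.stack([np.sin(r)*x/r,np.sin(r)*y/r,np.cos(r)],-1)
    W=D@A[:3,:3].T;o=A[:3,3]
    plane=lambda zz:o+W*((zz-o[2])/W[...,2])[...,None]
    P=o+W*(z['d']/D[...,2])[...,None]
    return z['im'],P,plane,o
E
python3 - <<'E'
from h import *
wshot('w1')
im,P,pl,o=wload('w1');print(o,P[[200,200,300],[320,200,320]])
E
```

```text
[ 0.65376    -0.20151519  0.45438512] [[ 0.51619108 -0.20504159  0.02470379]
 [ 0.50799903 -0.01065309 -0.00122476]
 [ 0.31978522 -0.20599389 -0.00103766]]
```

jog_arm:
  plan:
    - [0,-1,0,0,0,0,1]
    - [0,-1,0,0,0,0,1]
    - [0,-1,0,0,0,0,1]
    - [0,-1,0,0,0,0,1]
    - [0,-1,0,0,0,0,1]
    - [0,-1,0,0,0,0,1]
    - [0,-1,0,0,0,0,1]
    - [0,-1,0,0,0,0,1]

```text
t: 3.75
tool_pos: [0.572, -0.043, 0.3112]
tool_rot: [3.141, -0.003, -0.0]
contact_force: [-0.1, -0.1, -0.1]
opening: 0.0853
grip_force: 0.0
```

jog_arm:
  plan:
    - [0,-1,0,0,0,0,1]
    - [0,-1,0,0,0,0,1]
    - [0,-1,0,0,0,0,1]
    - [0,-1,0,0,0,0,1]
    - [0,-1,0,0,0,0,1]
    - [0,0,0,0,0,0,1]
    - [0,0,0,0,0,0,1]

```text
t: 4.45
tool_pos: [0.5721, 0.0565, 0.3112]
tool_rot: [3.141, -0.001, -0.0]
contact_force: [-0.1, 0.1, -0.4]
opening: 0.0854
grip_force: 0.0
```

```bash
python3 - <<'E'
from h import *
wshot('w2')
a=np.load('w1.npz')['im'];b=np.load('w2.npz')['im']
save('wb',np.vstack([a[:300],b[:300]]))
E
```

```text
(no output)
```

View pics/wb.png

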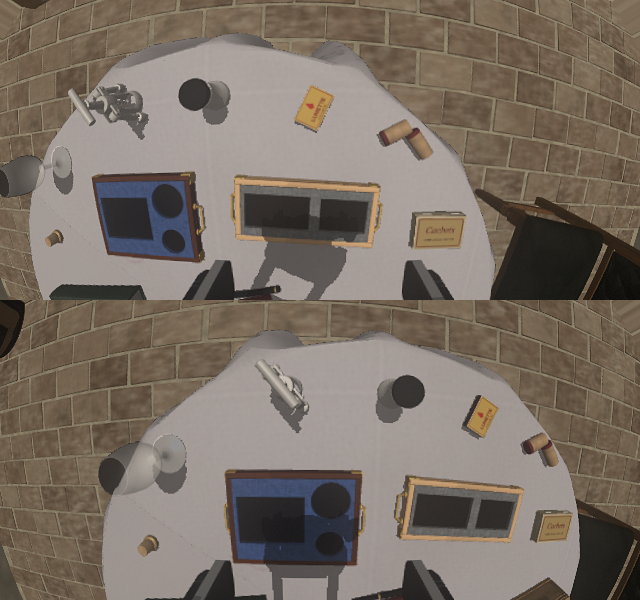

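Both wrist views are clear. In w1 (upper half) the pump is at (195,95), the corkscrew (110,105), the matchbox (315,108), the tin (437,232) and the pale tray (307,212). In w2 (lower half) the dark tray is at (293,517).

```bash
cat > w.py <<'E'
from h import *
import sys
B=dict(pump=(.60,.74,-.13,.01,.085,.105),pumpfoot=(.60,.74,-.13,.01,.01,.06),cork=(.60,.75,.02,.17,.06,.092),handle=(.60,.75,.02,.17,.125,.145),
 glass=(.5,.65,.2,.4,.1,.17),stop=(.36,.5,.28,.42,.026,.045),stopall=(.36,.5,.28,.42,.006,.045),tin=(.38,.55,-.48,-.30,.016,.03),match=(.58,.72,-.27,-.12,.011,.025),
 dark=(.36,.60,-.05,.23,.02,.03),pale=(.40,.60,-.33,-.07,.02,.03))
def band(P,b): return (P[...,0]>b[0])&(P[...,0]<b[1])&(P[...,1]>b[2])&(P[...,1]<b[3])&(P[...,2]>b[4])&(P[...,2]<b[5])
if __name__=='__main__':
  for n in sys.argv[1:]:
    im,P,pl,o=wload(n);hsv=cv2.cvtColor(im,cv2.COLOR_RGB2HSV);v=hsv[...,2]
    print(n,'cam',o.round(3))
    for k,b in B.items():
        m=band(P,b).astype(np.uint8);c,l,st,_=cv2.connectedComponentsWithStats(m)
        if c<2: continue
        i=1+np.argmax(st[1:,4]);q=P[l==i]
        if len(q)<15: continue
        r=cv2.minAreaRect((q[:,:2]*1000).astype(np.float32))
        print(k,len(q),'z',np.median(q[:,2]).round(4),'rect',np.round(r[0],1),np.round(r[1],1),round(r[2],1),'med',np.median(q,0)[:2].round(4))
    R=pl(.024);F=pl(.016)
    for k in('dark','pale'):
        b=B[k];m=((v<75)&(R[...,0]>b[0])&(R[...,0]<b[1])&(R[...,1]>b[2])&(R[...,1]<b[3])).astype(np.uint8)
        c,l,st,ce=cv2.connectedComponentsWithStats(m)
        for i in range(1,c):
            if st[i,4]>150:
                r=cv2.minAreaRect((R[l==i][:,:2]*1000).astype(np.float32));print(' recess',k,st[i],np.round(r[0],1),np.round(r[1],1),round(r[2],1))
E
python3 w.py w1 w2
```

```text
w1 cam [ 0.654 -0.202  0.454]
pump 809 z 0.0972 rect [672.6 -51.1] [39.9 38.7] 48.7 med [ 0.6721 -0.0539]
pumpfoot 407 z 0.0237 rect [671.8 -56.9] [30.8 41.8] 83.4 med [ 0.6709 -0.0653]
cork 616 z 0.0813 rect [675.4  97.5] [60.1 26.8] 33.7 med [0.6735 0.0905]
handle 363 z 0.1361 rect [676.2  97.2] [62.6 11.5] 37.8 med [0.6755 0.0952]
glass 1200 z 0.1313 rect [586.9 292.4] [59.5 62.6] 39.4 med [0.5889 0.2738]
stop 83 z 0.0363 rect [431.5 356. ] [21.  20.4] 87.9 med [0.4322 0.3514]
stopall 181 z 0.0246 rect [432.4 354. ] [27.1 25. ] 25.4 med [0.4337 0.3494]
tin 1712 z 0.0218 rect [ 462.1 -397.6] [60.6 89.7] 0.1 med [ 0.4635 -0.3951]
match 1054 z 0.0176 rect [ 649.1 -195.8] [38.2 57.1] 63.5 med [ 0.6496 -0.1951]
dark 5049 z 0.0242 rect [482.8  94.2] [203.  151.5] 89.2 med [0.4845 0.073 ]
pale 5113 z 0.0242 rect [ 494.3 -183.1] [217.7  99.5] 86.4 med [ 0.5036 -0.1916]
 recess dark [ 98 173  83   5 189] [559.2  91.9] [168.    4.3] 89.4
 recess dark [189 182  14  72 353] [484.5  -8.9] [ 10.8 120.5] 89.1
 recess dark [152 184  31  34 817] [515.   38.3] [55.3 56.1] 0.9
 recess dark [ 101  19
[... 774 characters left out ...]
] [27.2 24.3] 15.3 med [0.4353 0.351 ]
tin 906 z 0.0218 rect [ 461.5 -397.2] [92.4 59.6] 89.9 med [ 0.4628 -0.3924]
match 781 z 0.0175 rect [ 649.3 -195.4] [39.2 56.6] 64.2 med [ 0.6496 -0.1937]
dark 7431 z 0.0242 rect [482.7  95.7] [203.1 152.2] 89.5 med [0.4879 0.0854]
pale 3894 z 0.0241 rect [ 494.6 -181.2] [216.7 100.8] 86.1 med [ 0.5027 -0.1738]
 recess dark [236 170 115   4 324] [559.   93.6] [164.8   4.6] 89.5
 recess dark [ 236  182  123   84 7453] [475.5  88. ] [183.8 135.8] 89.9
 recess dark [216 261  18  27 359] [386.2 214.4] [30.2 52.7] 88.2
 recess pale [ 412  194   62   35 1799] [ 497.2 -139.3] [98.6 54. ] 86.5
 recess pale [475 199  40  31 956] [ 490.7 -238.8] [70.1 51.5] 86.5
```

jog_arm:
  plan:
    - [0.84,0.89,0.5,0,0,0,1]
    - [0.84,0.89,0.5,0,0,0,1]
    - [0.84,0.89,0.5,0,0,0,1]
    - [0.84,0.89,0.5,0,0,0,1]
    - [0.84,0.89,0.5,0,0,0,1]
    - [0.83,0.88,0.5,0,0,0,1]
    - [0,0,1,0,0,0,1]
    - [0,0,1,0,0,0,1]

```text
t: 5.3
tool_pos: [0.673, -0.0519, 0.2108]
tool_rot: [3.141, -0.005, 0.001]
contact_force: [0.2, 0.8, -0.4]
opening: 0.085
grip_force: 0.0
```

jog_arm:
  plan:
    - [0,0,1,0,0,0,1]
    - [0,0,1,0,0,0,1]
    - [0,0,1,0,0,0,1]
    - [0,0,1,0,0,0,1]
    - [0,0,1,0,0,0,1]
    - [0,0,0,0,0,0,1]

```text
t: 5.9
tool_pos: [0.6699, -0.0505, 0.1071]
tool_rot: [-3.141, 0.003, 0.011]
contact_force: [-0.4, 0.5, -1.0]
opening: 0.0854
grip_force: 0.0
```

```bash
python3 - <<'E'
from h import *
wshot('w3')
E
python3 w.py w3|head -8
```

```text
w3 cam [ 0.753 -0.05   0.249]
pump 3691 z 0.0973 rect [673.8 -50.4] [39.4 39.3] 24.1 med [ 0.6779 -0.0499]
pumpfoot 1294 z 0.0259 rect [680.  -49.6] [28.9 41.9] 2.6 med [ 0.6881 -0.0499]
cork 2645 z 0.081 rect [677.1  97.7] [62.5 25.9] 36.1 med [0.6805 0.0918]
handle 1859 z 0.1349 rect [677.5  97.2] [61.7 14.1] 40.5 med [0.6781 0.0955]
glass 596 z 0.1104 rect [585.1 269.8] [17.8 53.6] 82.4 med [0.5852 0.2663]
stop 128 z 0.0345 rect [432.3 354.8] [20.2 22.9] 6.1 med [0.4347 0.3518]
stopall 304 z 0.0228 rect [432. 354.] [28.2 24.3] 0.5 med [0.4366 0.3496]
```

jog_arm:
  plan:
    - [0.15,0,0.7,0,0,0,1]
    - [0,0,0.7,0,0,0,1]
    - [0,0,0.7,0,0,0,1]
    - [0,0,0,0,0,0,-1]
    - [0,0,0,0,0,0,-1]
    - [0,0,0,0,0,0,-1]
    - [0,0,0,0,0,0,-1]
    - [0,0,0,0,0,0,-1]
  grip_force: 40

```text
t: 6.75
tool_pos: [0.6762, -0.0496, 0.0705]
tool_rot: [3.141, -0.0, 0.003]
contact_force: [0.1, 0.8, 2.2]
opening: 0.0367
grip_force: 40.1
```

jog_arm:
  plan:
    - [0,0,0,0,0,0,-1]
    - [0,0,0,0,0,0,-1]

```text
t: 6.95
tool_pos: [0.6762, -0.0497, 0.0705]
tool_rot: [3.141, -0.0, 0.003]
contact_force: [0.0, 0.5, 4.5]
opening: 0.0369
grip_force: 40.3
```

jog_arm:
  plan:
    - [0,0,-0.7,0,0,0,-1]
    - [0,0,-0.7,0,0,0,-1]
    - [0,0,-0.7,0,0,0,-1]
    - [0,0,-0.7,0,0,0,-1]
    - [0,0,-0.7,0,0,0,-1]
    - [-0.4,-0.2,0,0,0,0,-1]
    - [-0.8,-0.4,0,0,0,0,-1]
    - [-0.8,-0.5,0,0,0,0,-1]

```text
t: 7.75
tool_pos: [0.6343, -0.0272, 0.1389]
tool_rot: [-3.141, 0.001, 0.002]
contact_force: [-1.1, -0.2, -0.8]
opening: 0.037
grip_force: 40.3
```

jog_arm:
  plan:
    - [-0.9,-0.5,0,0,0,0,-1]
    - [-0.9,-0.5,0,0,0,0,-1]
    - [-0.9,-0.5,0,0,0,0,-1]
    - [-0.9,-0.5,0,0,0,0,-1]
    - [-0.9,-0.5,0,0,0,0,-1]
    - [-0.9,-0.5,0,0,0,0,-1]
    - [-0.57,-0.31,0,0,0,0,-1]
    - [0,0,0,0,0,0,-1]

```text
t: 8.55
tool_pos: [0.5145, 0.0395, 0.1388]
tool_rot: [-3.141, -0.001, 0.001]
contact_force: [0.0, 0.5, -0.8]
opening: 0.0368
grip_force: 40.3
```

jog_arm:
  plan:
    - [0,0,0,0,0,0,-1]
    - [0,0,0.5,0,0,0,-1]
    - [0,0,0.5,0,0,0,-1]
    - [0,0,0.5,0,0,0,-1]
    - [0,0,0,0,0,0,-1]
    - [0,0,0,0,0,0,-1]
    - [0,0,0,0,0,0,-1]

```text
t: 9.25
tool_pos: [0.5164, 0.0387, 0.1095]
tool_rot: [3.142, -0.0, 0.001]
contact_force: [0.4, -0.0, -1.6]
opening: 0.0368
grip_force: 40.3
```

```bash
python3 - <<'E'
from h import *
wshot('w4')
im,P,pl,o=wload('w4')
for lo,hi in((.11,.135),(.02,.03),(.04,.1)):
    m=(abs(P[...,0]-.515)<.1)&(abs(P[...,1]-.04)<.09)&(P[...,2]>lo)&(P[...,2]<hi)
    if m.sum()>20:print(lo,m.sum(),np.median(P[m],0).round(4),cv2.minAreaRect((P[m][:,:2]*1000).astype(np.float32)))
o=ctrl.get_obs();print(o['tool_pos'],o['contact_force'],o['opening'])
E
```

```text
0.11 3533 [0.5279 0.0397 0.1291] ((520.7429809570312, 41.75321578979492), (51.29521560668945, 47.348880767822266), 52.84090805053711)
0.02 8684 [0.5375 0.0684 0.0242] ((486.5848693847656, 61.567535400390625), (137.0283660888672, 142.9795379638672), 89.8831787109375)
0.04 2324 [0.5287 0.038  0.0646] ((520.497802734375, 38.09605407714844), (42.69550323486328, 29.88163948059082), 88.84400939941406)
[0.51652016 0.03866149 0.10978479] [-0.00155971 -0.16485978 -0.57740191] 0.03700700934517958
```

View pics/w4.png

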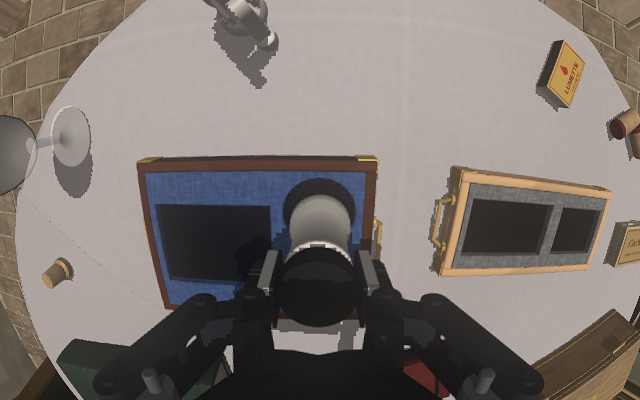

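jog_arm:
  plan:
    - [0,0,0.4,0,0,0,-1]
    - [0,0,0.4,0,0,0,-1]
    - [0,0,0.27,0,0,0,-1]
    - [0,0,0,0,0,0,-1]
    - [0,0,0,0,0,0,-1]

```text
t: 9.8
tool_pos: [0.5159, 0.0387, 0.0876]
tool_rot: [-3.142, 0.0, 0.001]
contact_force: [-0.3, 0.7, -1.2]
opening: 0.0367
grip_force: 40.3
```

jog_arm:
  plan:
    - [0,0,0.06,0,0,0,-1]
    - [0,0,0,0,0,0,-1]
    - [0,0,0,0,0,0,-1]

```text
t: 10.1
tool_pos: [0.5161, 0.0387, 0.0867]
tool_rot: [-3.142, 0.0, -0.0]
contact_force: [0.1, -0.2, -0.4]
opening: 0.0369
grip_force: 40.3
```

jog_arm:
  plan:
    - [0,0,0,0,0,0,1]
    - [0,0,0,0,0,0,1]
    - [0,0,0,0,0,0,1]
    - [0,0,0,0,0,0,1]
    - [0,0,-0.3,0,0,0,1]
    - [0,0,-0.7,0,0,0,1]
    - [0,0,-1,0,0,0,1]
    - [0,0,-1,0,0,0,1]

```text
t: 10.9
tool_pos: [0.5163, 0.0387, 0.1485]
tool_rot: [3.142, -0.0, 0.001]
contact_force: [-0.2, -0.4, -0.6]
opening: 0.0859
grip_force: 0.0
```

jog_arm:
  plan:
    - [0,0,-1,0,0,0,1]
    - [0,0,-1,0,0,0,1]
    - [-0.2,-0.9,0,0,0,0,1]
    - [-0.3,-1,0,0,0,0,1]
    - [-0.3,-1,0,0,0,0,1]
    - [-0.3,-1,0,0,0,0,1]
    - [-0.3,-1,0,0,0,0,1]
    - [-0.3,-1,0,0,0,0,1]

```text
t: 11.7
tool_pos: [0.4822, 0.1576, 0.1883]
tool_rot: [-3.141, 0.0, -0.003]
contact_force: [-0.6, 0.9, -1.6]
opening: 0.0854
grip_force: 0.0
```

jog_arm:
  plan:
    - [-0.3,-1,0,0,0,0,1]
    - [-0.3,-1,0,0,0,0,1]
    - [-0.3,-1,0,0,0,0,1]
    - [-0.3,-1,0,0,0,0,1]
    - [-0.3,-1,0,0,0,0,1]
    - [-0.3,-1,0,0,0,0,1]
    - [-0.3,-1,0,0,0,0,1]
    - [-0.3,-1,0,0,0,0,1]

```text
t: 12.5
tool_pos: [0.4342, 0.3178, 0.1884]
tool_rot: [-3.141, 0.0, -0.003]
contact_force: [-0.1, -1.0, -0.6]
opening: 0.0857
grip_force: 0.0
```

jog_arm:
  plan:
    - [0,-1,0.8,0,0,0,1]
    - [0,0,1,0,0,0,1]
    - [0,0,1,0,0,0,1]
    - [0,0,1,0,0,0,1]
    - [0,0,0,0,0,0,1]
    - [0,0,0,0,0,0,1]
    - [0,0,0,0,0,0,1]

```text
t: 13.2
tool_pos: [0.4352, 0.3373, 0.1129]
tool_rot: [-3.14, 0.0, -0.004]
contact_force: [1.0, 1.5, 0.5]
opening: 0.0852
grip_force: 0.0
```

```bash
python3 - <<'E'
from h import *
wshot('w5')
im,P,pl,o=wload('w5')
for c,lo,hi in(((.432,.356),.028,.045),((.432,.356),.005,.02),((.515,.04),.10,.13),((.59,.295),.1,.17)):
    m=(abs(P[...,0]-c[0])<.05)&(abs(P[...,1]-c[1])<.04)&(P[...,2]>lo)&(P[...,2]<hi)
    if m.sum()>20:print(c,lo,m.sum(),np.median(P[m],0).round(4),cv2.minAreaRect((P[m][:,:2]*1000).astype(np.float32)))
o=ctrl.get_obs();print(o['tool_pos'],o['contact_force'],o['opening'])
E
```

```text
(0.432, 0.356) 0.028 653 [0.4331 0.357  0.0373] ((431.5141296386719, 357.2881774902344), (21.25823402404785, 20.235870361328125), 2.0732297897338867)
(0.432, 0.356) 0.005 345 [0.4406 0.3551 0.0096] ((434.5724792480469, 357.0272216796875), (28.861162185668945, 21.950824737548828), 77.22415924072266)
(0.59, 0.295) 0.1 2733 [0.56   0.3002 0.1208] ((562.9458618164062, 298.1947326660156), (52.61689758300781, 15.0856294631958), 87.41014862060547)
[0.43521028 0.3373148  0.1127859 ] [ 0.71268161 -1.00442589  0.28811233] 0.08555698893905726
```

View pics/w5.png

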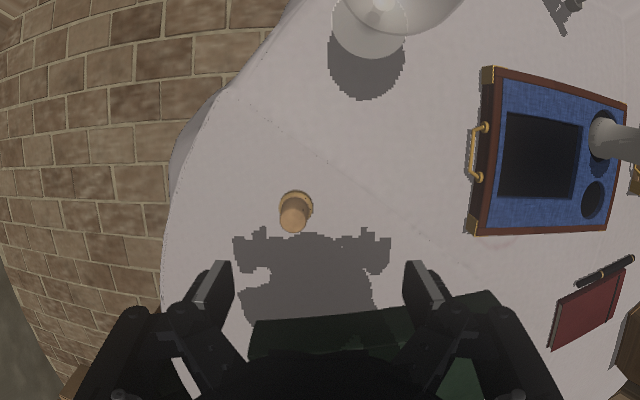

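jog_arm:
  plan:
    - [-0.19,-0.5,0,0,0,0,1]
    - [0,-0.5,0,0,0,0,1]
    - [0,0,0.8,0,0,0,1]
    - [0,0,0.9,0,0,0,1]
    - [0,0,0.9,0,0,0,1]
    - [0,0,0.9,0,0,0,1]
    - [0,0,0.9,0,0,0,1]
    - [0,0,0.45,0,0,0,1]

```text
t: 14.05
tool_pos: [0.4286, 0.3559, 0.0106]
tool_rot: [3.139, 0.0, -0.006]
contact_force: [-0.2, 0.2, -0.1]
opening: 0.0854
grip_force: 0.0
```

jog_arm:
  plan:
    - [0,0,0,0,0,0,1]
    - [0,0,0,0,0,0,1]
    - [0,0,0,0,0,0,-1]
    - [0,0,0,0,0,0,-1]
    - [0,0,0,0,0,0,-1]
    - [0,0,0,0,0,0,-1]
    - [0,0,0,0,0,0,-1]
    - [0,0,0,0,0,0,-1]
  grip_force: 30

```text
t: 14.85
tool_pos: [0.4307, 0.357, 0.0143]
tool_rot: [-3.141, 0.0, -0.001]
contact_force: [-0.3, -0.6, 4.1]
opening: 0.0235
grip_force: 29.4
```

jog_arm:
  plan:
    - [0,0,0,0,0,0,-1]
    - [0,0,0,0,0,0,-1]

```text
t: 15.05
tool_pos: [0.4307, 0.357, 0.0144]
tool_rot: [-3.141, 0.0, -0.001]
contact_force: [-1.0, 0.0, 5.1]
opening: 0.0236
grip_force: 29.6
```

jog_arm:
  plan:
    - [0,0,-0.5,0,0,0,-1]
    - [0,0,-0.8,0,0,0,-1]
    - [0,0,-0.9,0,0,0,-1]
    - [0,0,-0.9,0,0,0,-1]
    - [0,0,-0.9,0,0,0,-1]
    - [0.1,0.5,0,0,0,0,-1]
    - [0.1,0.9,0,0,0,0,-1]
    - [0.1,1,0,0,0,0,-1]

```text
t: 15.85
tool_pos: [0.4361, 0.3077, 0.0934]
tool_rot: [3.141, 0.001, -0.0]
contact_force: [0.6, -0.5, -0.2]
opening: 0.0236
grip_force: 29.4
```

jog_arm:
  plan:
    - [0.1,1,0,0,0,0,-1]
    - [0.1,1,0,0,0,0,-1]
    - [0.13,1,0,0,0,0,-1]
    - [0,1,0,0,0,0,-1]
    - [0,1,0,0,0,0,-1]
    - [0,1,0,0,0,0,-1]
    - [0,1,0,0,0,0,-1]
    - [0,1,0,0,0,0,-1]

```text
t: 16.65
tool_pos: [0.4422, 0.1473, 0.093]
tool_rot: [3.141, -0.001, -0.001]
contact_force: [-0.3, -0.4, -0.7]
opening: 0.0236
grip_force: 29.4
```

jog_arm:
  plan:
    - [0,1,0,0,0,0,-1]
    - [0,1,0,0,0,0,-1]
    - [0,1,0,0,0,0,-1]
    - [0,1,0,0,0,0,-1]
    - [0,0.98,0,0,0,0,-1]
    - [0,0.5,0,0,0,0,-1]
    - [0,0,0,0,0,0,-1]
    - [0,0,0,0,0,0,-1]

```text
t: 17.45
tool_pos: [0.4427, 0.0393, 0.0935]
tool_rot: [-3.141, 0.001, 0.0]
contact_force: [-0.0, 0.0, -0.2]
opening: 0.0239
grip_force: 29.4
```

jog_arm:
  plan:
    - [0,0,0.6,0,0,0,-1]
    - [0,0,0.8,0,0,0,-1]
    - [0,0,0.8,0,0,0,-1]
    - [0,0,0.3,0,0,0,-1]
    - [0,0,0,0,0,0,-1]
    - [0,0,0,0,0,0,-1]

```text
t: 18.05
tool_pos: [0.4431, 0.0394, 0.0439]
tool_rot: [-3.142, -0.0, -0.0]
contact_force: [1.1, 0.5, 0.3]
opening: 0.0237
grip_force: 29.4
```

jog_arm:
  plan:
    - [0,0,0.33,0,0,0,-1]
    - [0,0,0.33,0,0,0,-1]
    - [0,0,0,0,0,0,-1]
    - [0,0,0,0,0,0,-1]

```text
t: 18.45
tool_pos: [0.4428, 0.0391, 0.0304]
tool_rot: [3.142, -0.0, -0.0]
contact_force: [-0.1, 0.0, -0.1]
opening: 0.024
grip_force: 29.4
```

jog_arm:
  plan:
    - [0,0,0,0,0,0,1]
    - [0,0,0,0,0,0,1]
    - [0,0,0,0,0,0,1]
    - [0,0,0,0,0,0,1]
    - [0,0,-0.5,0,0,0,1]
    - [0,0,-1,0,0,0,1]
    - [0,0,-1,0,0,0,1]
    - [0,0,-1,0,0,0,1]

```text
t: 19.25
tool_pos: [0.4429, 0.0391, 0.102]
tool_rot: [3.142, -0.0, 0.001]
contact_force: [0.4, -1.2, 0.4]
opening: 0.0855
grip_force: 0.0
```

jog_arm:
  plan:
    - [0,0,-1,0,0,0,1]
    - [0,0,-1,0,0,0,1]
    - [0,0,-1,0,0,0,1]
    - [0,0,-1,0,0,0,1]
    - [0,0,-1,0,0,0,1]
    - [0,0,-1,0,0,0,1]
    - [0,0,0,0,0,0,1]

```text
t: 19.95
tool_pos: [0.4447, 0.039, 0.2247]
tool_rot: [3.141, -0.0, 0.011]
contact_force: [-0.1, 0.0, -0.3]
opening: 0.0853
grip_force: 0.0
```

```bash
python3 - <<'E'
from h import *
print(ctrl.get_obs()['q'])
wshot('w6')
im,P,pl,o=wload('w6')
for c,lo,hi in(((.444,.039),.04,.065),((.444,.039),.0,.04),((.515,.04),.10,.13)):
    m=(abs(P[...,0]-c[0])<.04)&(abs(P[...,1]-c[1])<.04)&(P[...,2]>lo)&(P[...,2]<hi)
    if m.sum()>20:print(c,lo,m.sum(),np.median(P[m],0).round(4),cv2.minAreaRect((P[m][:,:2]*1000).astype(np.float32)))
E
```

```text
[-7.94646114e-02 -4.00106744e-01  2.02170303e+00  2.08025829e-05
  1.51288786e+00  1.49153683e+00]
(0.444, 0.039) 0.04 350 [0.4448 0.0395 0.0532] ((443.651611328125, 40.01666259765625), (20.498882293701172, 21.730527877807617), 17.970317840576172)
(0.444, 0.039) 0.0 4158 [0.4496 0.0383 0.0241] ((444.8033752441406, 38.95603942871094), (79.83512115478516, 77.88922119140625), 89.93569946289062)
(0.515, 0.04) 0.1 1786 [0.5134 0.038  0.1136] ((512.9263305664062, 37.83869934082031), (39.261985778808594, 40.792869567871094), 0.10538503527641296)
```

View pics/w6.png

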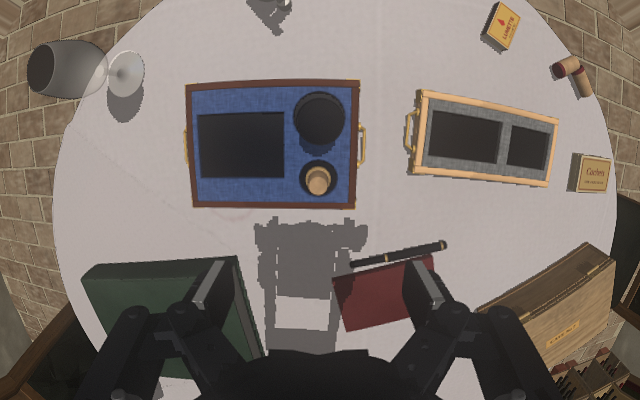

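Both are seated: pump at (318,120), stopper at (318,180). Next is the tin.

jog_arm:
  plan:
    - [0.2,0.6,0,0,0,0,1]
    - [0.3,1,0,0,0,0,1]
    - [0.37,1,0,0,0,0,1]
    - [0,1,0,0,0,0,1]
    - [0,1,0,0,0,0,1]
    - [0,1,0,0,0,0,1]
    - [0,1,0,0,0,0,1]
    - [0,1,0,0,0,0,1]

```text
t: 20.8
tool_pos: [0.4593, -0.1142, 0.2185]
tool_rot: [-3.141, 0.001, 0.005]
contact_force: [0.6, -0.9, 0.0]
opening: 0.0855
grip_force: 0.0
```

jog_arm:
  plan:
    - [0,1,0,0,0,0,1]
    - [0,1,0,0,0,0,1]
    - [0,1,0,0,0,0,1]
    - [0,1,0,0,0,0,1]
    - [0,1,0,0,0,0,1]
    - [0,1,0,0,0,0,1]
    - [0,1,0,0,0,0,1]
    - [0,1,0,0,0,0,1]

```text
t: 21.6
tool_pos: [0.459, -0.274, 0.2184]
tool_rot: [-3.14, 0.001, 0.004]
contact_force: [-0.7, 0.4, 0.4]
opening: 0.0851
grip_force: 0.0
```

jog_arm:
  plan:
    - [0,1,0,0,0,0,1]
    - [0,1,0,0,0,0,1]
    - [0,1,0,0,0,0,1]
    - [0,1,0,0,0,0,1]
    - [0,1,0,0,0,0,1]
    - [0,1,0,0,0,0,1]
    - [0,0.2,0,0,0,-0.18,1]
    - [0,0,0,0,0,-0.182,1]

```text
t: 22.4
tool_pos: [0.46, -0.3987, 0.2203]
tool_rot: [-3.109, -0.452, 0.0]
contact_force: [-0.6, 0.5, 0.3]
opening: 0.0853
grip_force: 0.0
```

jog_arm:
  plan:
    - [0,0,0,0,0,-0.182,1]
    - [0,0,0,0,0,-0.182,1]
    - [0,0,0,0,0,-0.182,1]
    - [0,0,0,0,0,-0.182,1]
    - [0,0,0,0,0,-0.182,1]
    - [0,0,0,0,0,-0.182,1]
    - [0,0,0,0,0,-0.182,1]
    - [0,0,0,0,0,-0.182,1]

```text
t: 23.2
tool_pos: [0.4602, -0.3977, 0.2205]
tool_rot: [2.368, 2.064, -0.0]
contact_force: [0.1, -0.7, -0.3]
opening: 0.0857
grip_force: 0.0
```

jog_arm:
  plan:
    - [0,0,0,0,0,-0.182,1]
    - [0,0,0,0,0,0,1]
    - [0,0,0,0,0,0,1]

```text
t: 23.5
tool_pos: [0.4602, -0.3974, 0.2204]
tool_rot: [-2.225, -2.218, 0.0]
contact_force: [-0.5, 0.3, 0.4]
opening: 0.0852
grip_force: 0.0
```

```bash
python3 - <<'E'
from h import *
o=ctrl.get_obs();print(o['q'].round(3),o['tool_pos'],o['tool_rot'])
wshot('w7')
im,P,pl,o=wload('w7')
for n in('w7','w1','w6'):
    im,P,pl,o=wload(n)
    m=(abs(P[...,0]-.462)<.06)&(abs(P[...,1]+.4)<.07)&(P[...,2]>.015)&(P[...,2]<.03)
    print(n,m.sum(),np.median(P[m],0).round(4),cv2.minAreaRect((P[m][:,:2]*1000).astype(np.float32)))
    m=(P[...,0]>.2)&(P[...,0]<.42)&(P[...,1]<-.15)&(P[...,1]>-.6)&(P[...,2]>.03)&(P[...,2]<.18)
    if m.sum()>50:print('crate',m.sum(),np.percentile(P[m],[2,50,98],axis=0).round(3).tolist())
E
```

```text
[-0.835  0.02   1.665 -0.     1.457 -0.831] [ 0.46018933 -0.39737236  0.2204478 ] [-2.22498254e+00 -2.21778786e+00  1.61979361e-06]
w7 3829 [ 0.461  -0.3953  0.0218] ((461.2188415527344, -397.73675537109375), (60.65546798706055, 87.75398254394531), 0.017304856330156326)
crate 18708 [[0.203, -0.479, 0.035], [0.257, -0.37, 0.084], [0.33, -0.232, 0.086]]
w1 1737 [ 0.4638 -0.3967  0.0217] ((462.0946350097656, -399.0566101074219), (60.628089904785156, 89.68836212158203), 0.006892875302582979)
crate 1835 [[0.205, -0.487, 0.031], [0.27, -0.323, 0.061], [0.298, -0.23, 0.085]]
w6 1219 [ 0.462  -0.3912  0.0216] ((462.2039794921875, -398.86279296875), (60.08152770996094, 90.63726043701172), 0.20864705741405487)
crate 5952 [[0.204, -0.475, 0.032], [0.268, -0.364, 0.083], [0.332, -0.265, 0.085]]
```

```bash
python3 - <<'E'
from h import *
for n in('w7','w6','w4','w3'):
    im,P,pl,o=wload(n);z=np.load(n+'.npz');R=cv2.Rodrigues(z['r'])[0];L=(P-z['p'])@R
    m=(abs(L[...,0])<.02)&(abs(L[...,1])>.016)&(abs(L[...,1])<.062)&(L[...,2]>-.07)&(L[...,2]<.02)
    q=L[m];print(n,len(q),np.percentile(q[:,2],[50,90,98,99.5]).round(4),np.percentile(abs(q[q[:,2]>np.percentile(q[:,2],90)][:,1]),[5,50,95]).round(4))
E
```

```text
w7 8668 [-0.0536 -0.0251 -0.0173 -0.0147] [0.0417 0.0435 0.0534]
w6 8670 [-0.0535 -0.0251 -0.0175 -0.0148] [0.0416 0.0435 0.0534]
w4 12771 [-0.0553 -0.0241 -0.0096 -0.0031] [0.0168 0.0217 0.031 ]
w3 8956 [-0.0513 -0.0222  0.0122  0.017 ] [0.0163 0.042  0.0486]
```

jog_arm:
  plan:
    - [0,0.05,1,0,0,0,1]
    - [0,0,1,0,0,0,1]
    - [0,0,1,0,0,0,1]
    - [0,0,1,0,0,0,1]
    - [0,0,1,0,0,0,1]
    - [0,0,1,0,0,0,1]
    - [0,0,1,0,0,0,1]
    - [0,0,1,0,0,0,1]

```text
t: 24.35
tool_pos: [0.4613, -0.3971, 0.0598]
tool_rot: [2.224, 2.219, 0.0]
contact_force: [0.1, -0.4, 0.2]
opening: 0.0856
grip_force: 0.0
```

jog_arm:
  plan:
    - [0,0,1,0,0,0,1]
    - [0,0,0.7,0,0,0,1]
    - [0,0,0.4,0,0,0,1]
    - [0,0,0.2,0,0,0,1]
    - [0,0,0,0,0,0,1]
    - [0,0,0,0,0,0,1]
    - [0,0,0,0,0,0,1]

```text
t: 25.05
tool_pos: [0.4618, -0.3975, 0.0156]
tool_rot: [2.22, 2.22, -0.0]
contact_force: [-0.1, -0.1, 0.3]
opening: 0.0852
grip_force: 0.0
```

jog_arm:
  plan:
    - [0,0,0.3,0,0,0,1]
    - [0,0,0.27,0,0,0,1]
    - [0,0,0,0,0,0,1]
    - [0,0,0,0,0,0,-1]
    - [0,0,0,0,0,0,-1]
    - [0,0,0,0,0,0,-1]
    - [0,0,0,0,0,0,-1]
    - [0,0,0,0,0,0,-1]
  grip_force: 40

```text
t: 25.85
tool_pos: [0.4614, -0.3971, 0.0034]
tool_rot: [2.221, 2.221, -0.0]
contact_force: [1.2, -0.1, 1.4]
opening: 0.0575
grip_force: 44.8
```

jog_arm:
  plan:
    - [0,0,0,0,0,0,-1]
    - [0,0,-0.3,0,0,0,-1]
    - [0,0,-0.6,0,0,0,-1]
    - [0,0,-0.6,0,0,0,-1]
    - [0,0,0,0,0,0,-1]

```text
t: 26.35
tool_pos: [0.4626, -0.3984, 0.0363]
tool_rot: [2.218, 2.218, -0.0]
contact_force: [1.1, -0.5, -1.4]
opening: 0.0579
grip_force: 44.7
```

```bash
python3 - <<'E'
from h import *
wshot('w8')
im,P,pl,o=wload('w8');z=np.load('w8.npz');print(z['p'])
m=(abs(P[...,0]-z['p'][0])<.032)&(abs(P[...,1]-z['p'][1])<.07)&(P[...,2]>.035)&(P[...,2]<.065)
print(m.sum(),P[m].min(0),P[m].max(0),np.median(P[m],0))
E
```

```text
[ 0.46260714 -0.39836903  0.03627244]
20411 [ 0.43061048 -0.44491778  0.03500998] [ 0.49458401 -0.35465778  0.06499191] [ 0.46339523 -0.38702014  0.05464222]
```

View pics/w8.png

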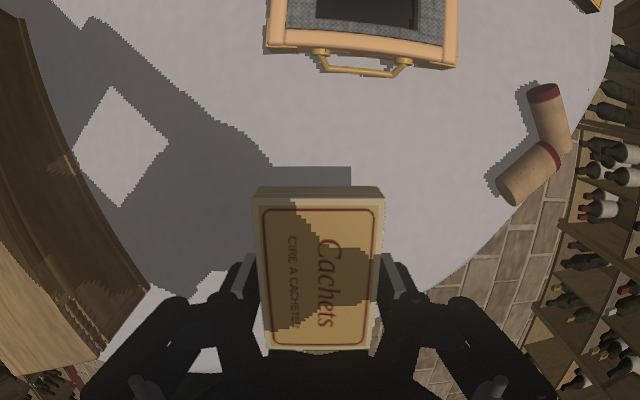

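Tin held squarely at (318,270) in the picture. Carrying it over the pump at z ≈ 0.17.

jog_arm:
  plan:
    - [0,0,-0.8,0,0,0.016,-1]
    - [0,0,-1,0,0,0,-1]
    - [0,0,-1,0,0,0,-1]
    - [0,0,-1,0,0,0,-1]
    - [0,0,-1,0,0,0,-1]
    - [0,0,-1,0,0,0,-1]
    - [0.4,0,-0.8,0,0,0,-1]
    - [1,0.03,0,0,0,0,-1]

```text
t: 27.2
tool_pos: [0.4632, -0.3701, 0.1688]
tool_rot: [2.234, 2.201, -0.0]
contact_force: [-1.3, 0.4, -0.7]
opening: 0.0577
grip_force: 44.7
```

jog_arm:
  plan:
    - [1,0.05,0,0,0,0,-1]
    - [1,0.05,0,0,0,0,-1]
    - [1,0.05,0,0,0,0,-1]
    - [1,0.05,0,0,0,0,-1]
    - [1,0.05,0,0,0,0,-1]
    - [1,0.05,0,0,0,0,-1]
    - [1,0.05,0,0,0,0,-1]
    - [1,0.05,0,0,0,0,-1]

```text
t: 28.0
tool_pos: [0.4719, -0.2069, 0.1646]
tool_rot: [-2.235, -2.207, 0.0]
contact_force: [0.4, -0.0, -0.2]
opening: 0.0578
grip_force: 44.7
```

jog_arm:
  plan:
    - [1,0.05,0,0,0,0,-1]
    - [1,0.05,0,0,0,0,-1]
    - [1,0.05,0,0,0,0,-1]
    - [1,0.05,0,0,0,0,-1]
    - [1,0.05,0,0,0,0,-1]
    - [1,0.05,0,0,0,0,-1]
    - [1,0.05,0,0,0,0,-1]
    - [1,0.05,0,0,0,0,-1]

```text
t: 28.8
tool_pos: [0.4816, -0.0472, 0.1647]
tool_rot: [-2.235, -2.207, 0.0]
contact_force: [0.3, 0.7, -0.5]
opening: 0.0576
grip_force: 44.7
```

jog_arm:
  plan:
    - [1,0.05,0,0,0,0,-1]
    - [1,0.05,0,0,0,0,-1]
    - [1,0.05,0,0,0,0,-1]
    - [1,0.05,0,0,0,0,-1]
    - [1,0,0,0,0,0,-1]
    - [1,0,0,0,0,0,-1]
    - [1,0,0,0,0,0,-1]
    - [1,0,0,0,0,0,-1]

```text
t: 29.6
tool_pos: [0.4873, 0.1125, 0.1647]
tool_rot: [-2.235, -2.208, 0.001]
contact_force: [0.3, 0.4, -0.5]
opening: 0.0575
grip_force: 44.7
```

jog_arm:
  plan:
    - [1,0,0,0,0,0,-1]
    - [0,0,0,0,0,0,-1]
    - [0,0,0,0,0,0,-1]
    - [0,0,0,0,0,0,-1]

```text
t: 30.0
tool_pos: [0.4881, 0.1306, 0.1649]
tool_rot: [2.236, 2.207, -0.001]
contact_force: [-0.4, -0.5, -0.7]
opening: 0.0576
grip_force: 44.7
```

jog_arm:
  plan:
    - [-0.03,-0.245,0,0,0,0,-1]
    - [0,0,0.8,0,0,0,-1]
    - [0,0,1,0,0,0,-1]
    - [0,0,1,0,0,0,-1]
    - [0,0,1,0,0,0,-1]
    - [0,0,1,0,0,0,-1]
    - [0,0,0.9,0,0,0,-1]
    - [0,0,0.5,0,0,0,-1]

```text
t: 30.8
tool_pos: [0.4817, 0.1297, 0.0382]
tool_rot: [-2.235, -2.205, 0.005]
contact_force: [-0.3, -0.3, -1.5]
opening: 0.0578
grip_force: 44.6
```

jog_arm:
  plan:
    - [0,0,0,0,0,0,-1]
    - [0,0,0,0,0,0,-1]
    - [0,0,0,0,0,0,-1]

```text
t: 31.1
tool_pos: [0.4846, 0.1303, 0.0422]
tool_rot: [2.235, 2.206, 0.003]
contact_force: [0.0, -0.3, -1.3]
opening: 0.0576
grip_force: 44.6
```

jog_arm:
  plan:
    - [0,-0.06,0.4,0,0,0,-1]
    - [0,0,0.4,0,0,0,-1]
    - [0,0,0.25,0,0,0,-1]
    - [0,0,0,0,0,0,-1]
    - [0,0,0,0,0,0,-1]
    - [0,0,0,0,0,0,-1]

```text
t: 31.7
tool_pos: [0.4823, 0.1303, 0.0198]
tool_rot: [-2.235, -2.207, 0.0]
contact_force: [0.1, 0.5, -0.9]
opening: 0.0574
grip_force: 44.7
```

jog_arm:
  plan:
    - [0,0,0,0,0,0,1]
    - [0,0,0,0,0,0,1]
    - [0,0,0,0,0,0,1]
    - [0,0,0,0,0,0,1]
    - [0,0,-0.4,0,0,0,1]
    - [0,0,-1,0,0,0,1]
    - [0,0,-1,0,0,0,1]
    - [0,0,-1,0,0,0,1]

```text
t: 32.5
tool_pos: [0.4825, 0.1303, 0.0894]
tool_rot: [2.235, 2.207, 0.0]
contact_force: [0.2, -0.4, 0.4]
opening: 0.085
grip_force: 0.0
```

jog_arm:
  plan:
    - [0,0,-1,0,0,0,1]
    - [0,0,-1,0,0,0,1]
    - [0,0,-1,0,0,0,1]
    - [0,0,-1,0,0,0,1]
    - [0,0,-1,0,0,0,1]
    - [0,0,-1,0,0,0,1]
    - [0,0,-1,0,0,0,1]
    - [0,0,-0.6,0,0,0,1]

```text
t: 33.3
tool_pos: [0.483, 0.1304, 0.2427]
tool_rot: [2.234, 2.206, 0.004]
contact_force: [-0.4, -0.8, -0.5]
opening: 0.0854
grip_force: 0.0
```

jog_arm:
  plan:
    - [-0.1,0.7,0,0,0,0,1]
    - [-0.2,1,0,0,0,0,1]
    - [-0.2,1,0,0,0,0,1]
    - [-0.2,1,0,0,0,0,1]
    - [-0.2,1,0,0,0,0,1]
    - [-0.2,1,0,0,0,0,1]
    - [-0.2,1,0,0,0,0,1]
    - [-0.2,1,0,0,0,0,1]

```text
t: 34.1
tool_pos: [0.6366, 0.0981, 0.2399]
tool_rot: [-2.235, -2.207, 0.001]
contact_force: [-0.5, 1.2, -0.1]
opening: 0.085
grip_force: 0.0
```

jog_arm:
  plan:
    - [0,1,0,0,0,0.18,1]
    - [0,0,0,0,0,0.19,1]
    - [0,0,0,0,0,0.19,1]
    - [0,0,0,0,0,0.19,1]
    - [0,0,0,0,0,0.19,1]
    - [0,0,0,0,0,0.189,1]
    - [0,0,0,0,0,0,1]
    - [0,0,0,0,0,0,1]

```text
t: 34.9
tool_pos: [0.6559, 0.0981, 0.24]
tool_rot: [-2.965, -1.039, 0.001]
contact_force: [0.5, -0.1, 0.2]
opening: 0.0855
grip_force: 0.0
```

```bash
python3 - <<'E'
from h import *
wshot('w9');im,P,pl,o=wload('w9');z=np.load('w9.npz');print(z['p'],z['r'])
def rep(k,c,w,lo,hi):
    m=(abs(P[...,0]-c[0])<w)&(abs(P[...,1]-c[1])<w)&(P[...,2]>lo)&(P[...,2]<hi)
    if m.sum()>20:print(k,m.sum(),np.median(P[m],0).round(4),cv2.minAreaRect((P[m][:,:2]*1000).astype(np.float32)))
rep('handle',(.677,.098),.06,.125,.142);rep('block',(.677,.098),.06,.062,.089);rep('tin',(.483,.129),.065,.03,.042)
E
```

```text
[0.65589831 0.09809027 0.23997421] [-2.96458479e+00 -1.03929272e+00  5.59438394e-04]
handle 978 [0.6781 0.101  0.1366] ((675.9844970703125, 100.16014099121094), (61.677791595458984, 13.241860389709473), 39.59016418457031)
block 479 [0.6815 0.109  0.0821] ((676.6539306640625, 99.67620086669922), (60.52859878540039, 25.470359802246094), 39.23027801513672)
tin 1915 [0.495  0.1405 0.0377] ((483.80426025390625, 129.09820556640625), (88.76905059814453, 62.24991226196289), 89.00459289550781)
```

View pics/w9.png

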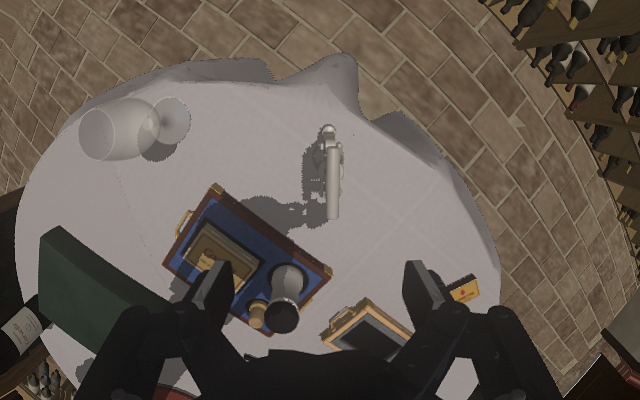

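jog_arm:
  plan:
    - [0.42,0.3,0,0,0,0,1]
    - [0.41,0.3,0.4,0,0,0,1]
    - [0,0,0.9,0,0,0,1]
    - [0,0,0.9,0,0,0,1]
    - [0,0,0.9,0,0,0,1]
    - [0,0,0.6,0,0,0,1]
    - [0,0,0,0,0,0,1]
    - [0,0,0,0,0,0,1]

```text
t: 35.75
tool_pos: [0.6763, 0.099, 0.1657]
tool_rot: [-2.966, -1.035, 0.001]
contact_force: [1.2, 1.2, 0.4]
opening: 0.0858
grip_force: 0.0
```

```bash
python3 - <<'E'
from h import *
wshot('w10');im,P,pl,o=wload('w10');z=np.load('w10.npz');print(z['p'],z['r'])
def rep(k,c,w,lo,hi):
    m=(abs(P[...,0]-c[0])<w)&(abs(P[...,1]-c[1])<w)&(P[...,2]>lo)&(P[...,2]<hi)
    if m.sum()>20:print(k,m.sum(),np.median(P[m],0).round(4),cv2.minAreaRect((P[m][:,:2]*1000).astype(np.float32)))
rep('handle',(.677,.098),.035,.125,.142);rep('block',(.677,.098),.06,.062,.089)
E
```

```text
[0.67629566 0.09902046 0.16574034] [-2.96608338e+00 -1.03479574e+00  8.07016619e-04]
handle 1677 [0.6798 0.1019 0.1366] ((676.5145263671875, 99.28987121582031), (61.86608123779297, 15.318485260009766), 34.064632415771484)
block 940 [0.6888 0.1092 0.0823] ((677.7589111328125, 100.52284240722656), (58.283729553222656, 25.746809005737305), 37.50444793701172)
```

jog_arm:
  plan:
    - [0,0,0.7,0,0,0,1]
    - [0,0,0.9,0,0,0,1]
    - [0,0,0.9,0,0,0,1]
    - [0,0,0.8,0,0,0,1]
    - [0,0,0.6,0,0,0,1]
    - [0,0,0.4,0,0,0,1]
    - [0,0,0.3,0,0,0,1]
    - [0,0,0,0,0,0,1]

```text
t: 36.6
tool_pos: [0.6761, 0.099, 0.0732]
tool_rot: [-2.966, -1.035, 0.002]
contact_force: [-0.2, -0.2, 0.3]
opening: 0.0853
grip_force: 0.0
```

jog_arm:
  plan:
    - [0,0,0,0,0,0,1]
    - [0,0,0,0,0,0,1]

```text
t: 36.8
tool_pos: [0.6772, 0.0991, 0.0752]
tool_rot: [2.966, 1.035, 0.003]
contact_force: [-0.9, -0.1, 0.6]
opening: 0.0853
grip_force: 0.0
```

jog_arm:
  plan:
    - [0,0,0.25,0,0,0,1]
    - [0,0,0,0,0,0,-1]
    - [0,0,0,0,0,0,-1]
    - [0,0,0,0,0,0,-1]
    - [0,0,0,0,0,0,-1]
    - [0,0,0,0,0,0,-1]
    - [0,0,0,0,0,0,-1]
    - [0,0,0,0,0,0,-1]
  grip_force: 60

```text
t: 37.6
tool_pos: [0.6768, 0.0991, 0.0695]
tool_rot: [2.966, 1.035, 0.001]
contact_force: [0.7, 0.0, 2.9]
opening: 0.0241
grip_force: 59.3
```

jog_arm:
  plan:
    - [0,0,0,0,0,0,-1]
    - [0,0,0,0,0,0,-1]

```text
t: 37.8
tool_pos: [0.6768, 0.0991, 0.0695]
tool_rot: [2.966, 1.035, 0.001]
contact_force: [0.8, 1.3, 2.6]
opening: 0.0233
grip_force: 59.4
```

jog_arm:
  plan:
    - [0,0,-0.4,0,0,0,-1]
    - [0,0,-0.7,0,0,0,-1]
    - [0,0,-0.7,0,0,0,-1]
    - [0,0,-0.7,0,0,0,-1]
    - [0,0,-0.7,0,0,0,-1]
    - [0,0,-0.3,0,0,0,-1]
    - [0,0,0,0,0,-0.12,-1]
    - [0,0,0,0,0,-0.17,-1]

```text
t: 38.6
tool_pos: [0.6767, 0.099, 0.14]
tool_rot: [2.826, 1.372, 0.001]
contact_force: [-0.0, -0.7, -1.8]
opening: 0.0232
grip_force: 59.1
```

jog_arm:
  plan:
    - [0,0,0,0,0,-0.18,-1]
    - [0,0,0,0,0,-0.18,-1]
    - [0,0,0,0,0,-0.18,-1]
    - [0,0,0,0,0,-0.15,-1]
    - [0,0,0,0,0,-0.083,-1]
    - [0,0,0,0,0,0,-1]
    - [-0.47,-0.29,0,0,0,0,-1]
    - [-0.8,-0.5,0,0,0,0,-1]

```text
t: 39.4
tool_pos: [0.6588, 0.0746, 0.1391]
tool_rot: [2.292, 2.148, -0.0]
contact_force: [-0.2, -0.9, -2.4]
opening: 0.0243
grip_force: 59.1
```

jog_arm:
  plan:
    - [-0.9,-0.6,0,0,0,0,-1]
    - [-0.9,-0.6,0,0,0,0,-1]
    - [-0.9,-0.6,0,0,0,0,-1]
    - [-0.9,-0.6,0,0,0,0,-1]
    - [-0.9,-0.6,0,0,0,0,-1]
    - [-0.9,-0.6,0,0,0,0,-1]
    - [-0.9,-0.6,0,0,0,0,-1]
    - [-0.9,-0.6,0,0,0,0,-1]

```text
t: 40.2
tool_pos: [0.5528, -0.0639, 0.1392]
tool_rot: [2.294, 2.147, -0.001]
contact_force: [0.2, 0.5, -2.6]
opening: 0.0235
grip_force: 59.1
```

jog_arm:
  plan:
    - [-0.9,-0.6,0,0,0,0,-1]
    - [-0.9,-0.6,0,0,0,0,-1]
    - [-0.9,-0.6,0,0,0,0,-1]
    - [-0.7,-0.5,0,0,0,0,-1]
    - [-0.6,-0.3,0,0,0,0,-1]
    - [0,0,0,0,0,0,-1]
    - [0,0,0,0,0,0,-1]
    - [0,0,0,0,0,0,-1]

```text
t: 41.0
tool_pos: [0.4972, -0.1389, 0.1392]
tool_rot: [-2.292, -2.149, -0.001]
contact_force: [-0.2, 0.2, -2.1]
opening: 0.0235
grip_force: 59.2
```

```bash
python3 - <<'E'
from h import *
wshot('w11');im,P,pl,o=wload('w11');z=np.load('w11.npz');print(z['p'],z['r'])
b=z['p'];L=P-b+[0,0,.0695]
for lo,hi in((.004,.055),(.125,.142),(.02,.028)):
    Q=P if hi==.028 else L+[b[0],b[1],0]
    m=(abs(P[...,0]-b[0])<.06)&(abs(P[...,1]-b[1])<.06)&(Q[...,2]>lo)&(Q[...,2]<hi)
    if m.sum()>20: print(lo,m.sum(),np.median(P[m],0).round(4),cv2.minAreaRect((P[m][:,:2]*1000).astype(np.float32)))
E
```

```text
[ 0.49723243 -0.13887884  0.13918584] [-2.29171324e+00 -2.14886615e+00 -5.60159414e-04]
0.004 1328 [ 0.5001 -0.1082  0.0904] ((498.73614501953125, -125.54383087158203), (56.553672790527344, 37.894866943359375), 85.24185180664062)
0.125 10267 [ 0.4991 -0.1279  0.2045] ((498.60552978515625, -129.13833618164062), (43.72947311401367, 110.03733825683594), 86.50607299804688)
0.02 7005 [ 0.5056 -0.1234  0.0242] ((496.8657531738281, -139.17420959472656), (125.4749526977539, 99.5396499633789), 86.48807525634766)
```

View pics/w11.png

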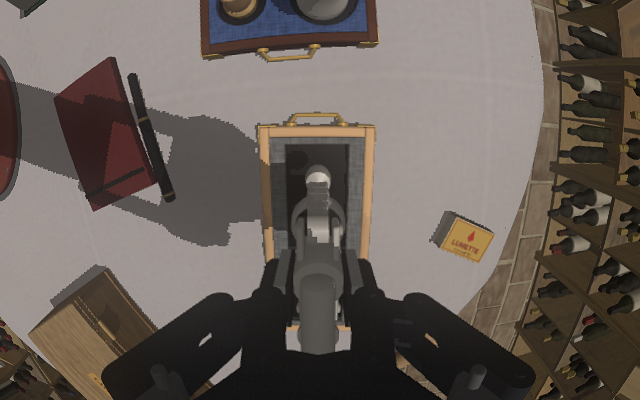

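jog_arm:
  plan:
    - [0,0,0.5,0,0,0,-1]
    - [0,0,0.7,0,0,0,-1]
    - [0,0,0.6,0,0,0,-1]
    - [0,0,0.2,0,0,0,-1]
    - [0,0,0,0,0,0,-1]
    - [0,0,0,0,0,0,-1]

```text
t: 41.65
tool_pos: [0.497, -0.1393, 0.0991]
tool_rot: [-2.292, -2.148, 0.0]
contact_force: [-0.7, 0.9, -2.0]
opening: 0.0237
grip_force: 59.2
```

jog_arm:
  plan:
    - [0,0,0.3,0,0,0,-1]
    - [0,0,0.27,0,0,0,-1]
    - [0,0,0,0,0,0,-1]
    - [0,0,0,0,0,0,-1]
    - [0,0,0,0,0,0,-1]

```text
t: 42.15
tool_pos: [0.4971, -0.1393, 0.0879]
tool_rot: [2.292, 2.148, 0.0]
contact_force: [-0.0, -0.4, -2.1]
opening: 0.0238
grip_force: 59.2
```

jog_arm:
  plan:
    - [0,0,0.09,0,0,0,-1]
    - [0,0,0,0,0,0,-1]
    - [0,0,0,0,0,0,-1]

```text
t: 42.45
tool_pos: [0.4969, -0.1393, 0.0859]
tool_rot: [-2.292, -2.148, 0.0]
contact_force: [-0.3, -0.0, -2.7]
opening: 0.0234
grip_force: 59.2
```

jog_arm:
  plan:
    - [0,0,0.03,0,0,0,-1]
    - [0,0,0,0,0,0,-1]
    - [0,0,0,0,0,0,-1]

```text
t: 42.75
tool_pos: [0.4971, -0.1394, 0.0855]
tool_rot: [2.292, 2.148, 0.0]
contact_force: [-0.1, -0.4, -0.9]
opening: 0.023
grip_force: 59.3
```

jog_arm:
  plan:
    - [0,0,0,0,0,0,1]
    - [0,0,0,0,0,0,1]
    - [0,0,0,0,0,0,1]
    - [0,0,0,0,0,0,1]
    - [0,0,0,0,0,0,1]
    - [0,0,-0.3,0,0,0,1]
    - [0,0,-0.9,0,0,0,1]
    - [0,0,-1,0,0,0,1]

```text
t: 43.55
tool_pos: [0.4964, -0.139, 0.1294]
tool_rot: [-2.291, -2.147, 0.001]
contact_force: [0.6, 0.3, -0.5]
opening: 0.0854
grip_force: 0.0
```

jog_arm:
  plan:
    - [0,0,-1,0,0,0,1]
    - [0,0,-1,0,0,0,1]
    - [0,0,-1,0,0,0,1]
    - [0,0,-1,0,0,0,1]
    - [0,0,-1,0,0,0,1]
    - [0,0,-1,0,0,0,1]
    - [-0.3,0.8,0,0,0,0,1]
    - [-0.3,1,0,0,0,0,1]

```text
t: 44.35
tool_pos: [0.5328, -0.1539, 0.2514]
tool_rot: [2.29, 2.146, 0.002]
contact_force: [0.1, 0.0, -0.1]
opening: 0.0856
grip_force: 0.0
```

jog_arm:
  plan:
    - [-0.3,1,0,0,0,0,1]
    - [-0.3,1,0,0,0,0,1]
    - [-0.3,1,0,0,0,0,1]
    - [-0.3,1,0,0,0,0,1]
    - [-0.3,1,0,0,0,0,1]
    - [-0.22,0.97,0,0,0,0.17,1]
    - [0,0,0,0,0,0.18,1]
    - [0,0,0,0,0,0.18,1]

```text
t: 45.15
tool_pos: [0.6494, -0.1958, 0.2493]
tool_rot: [-2.691, -1.621, 0.0]
contact_force: [0.1, 0.4, -0.7]
opening: 0.0851
grip_force: 0.0
```

jog_arm:
  plan:
    - [0,0,0,0,0,0.18,1]
    - [0,0,0,0,0,0.18,1]
    - [0,0,0,0,0,0.18,1]
    - [0,0,0,0,0,0.18,1]
    - [0,0,0,0,0,0.18,1]
    - [0,0,0,0,0,0.18,1]
    - [0,0,0,0,0,0.18,1]
    - [0,0,0,0,0,0.18,1]

```text
t: 45.95
tool_pos: [0.649, -0.1956, 0.2497]
tool_rot: [3.141, -0.074, 0.0]
contact_force: [0.3, 0.1, 0.5]
opening: 0.0858
grip_force: 0.0
```

jog_arm:
  plan:
    - [0,0,0,0,0,0.18,1]
    - [0,0,0,0,0,0.18,1]
    - [0,0,0,0,0,0.17,1]
    - [0,0,0.5,0,0,0,1]
    - [0,0,1,0,0,0,1]
    - [0,0,0.7,0,0,0,1]
    - [0,0,0,0,0,0,1]
    - [0,0,0,0,0,0,1]

```text
t: 46.75
tool_pos: [0.6487, -0.1955, 0.2046]
tool_rot: [-3.06, 0.711, 0.002]
contact_force: [0.0, -1.0, 0.6]
opening: 0.0851
grip_force: 0.0
```

```bash
python3 - <<'E'
from h import *
wshot('w12');im,P,pl,o=wload('w12');z=np.load('w12.npz');print(z['p'],z['r'],np.degrees(2*np.arctan2(z['r'][1],z['r'][0])))
for c,w,lo,hi in(((.649,-.196),.05,.011,.025),((.497,-.139),.05,.14,.16),((.497,-.139),.05,.08,.105)):
    m=(abs(P[...,0]-c[0])<w)&(abs(P[...,1]-c[1])<w)&(P[...,2]>lo)&(P[...,2]<hi)
    if m.sum()>20: print(lo,m.sum(),np.median(P[m],0).round(4),cv2.minAreaRect((P[m][:,:2]*1000).astype(np.float32)))
E
```

```text
[ 0.6487087  -0.19550659  0.20463059] [-3.05994902e+00  7.10600939e-01  2.06968470e-03] 333.8522808357522
0.011 1668 [ 0.6504 -0.1963  0.0176] ((649.479736328125, -195.94381713867188), (37.91775894165039, 56.12799835205078), 64.57532501220703)
0.08 1109 [ 0.5059 -0.1446  0.097 ] ((499.5722351074219, -140.48414611816406), (61.515869140625, 24.437427520751953), 86.76498413085938)
```

View pics/w12.png

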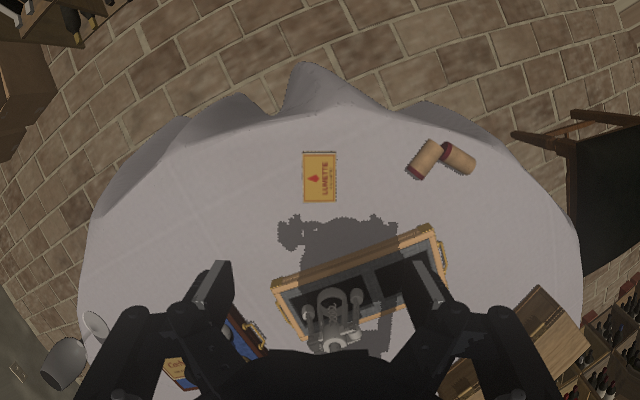

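jog_arm:
  plan:
    - [0.04,0,0.8,0,0,0,1]
    - [0,0,1,0,0,0,1]
    - [0,0,1,0,0,0,1]
    - [0,0,1,0,0,0,1]
    - [0,0,1,0,0,0,1]
    - [0,0,1,0,0,0,1]
    - [0,0,1,0,0,0,1]
    - [0,0,1,0,0,0,1]

```text
t: 47.6
tool_pos: [0.6498, -0.196, 0.0482]
tool_rot: [3.06, -0.712, 0.001]
contact_force: [0.8, -0.3, 0.2]
opening: 0.0857
grip_force: 0.0
```

jog_arm:
  plan:
    - [0,0,0.8,0,0,0,1]
    - [0,0,0.5,0,0,0,1]
    - [0,0,0.3,0,0,0,1]
    - [0,0,0,0,0,0,1]
    - [0,0,0,0,0,0,1]
    - [0,0,0,0,0,0,1]
    - [0,0,0,0,0,0,1]

```text
t: 48.3
tool_pos: [0.6504, -0.1963, 0.0184]
tool_rot: [3.06, -0.712, 0.003]
contact_force: [-0.5, 0.4, -0.8]
opening: 0.0853
grip_force: 0.0
```

jog_arm:
  plan:
    - [0,0,0.35,0,0,0,1]
    - [0,0,0.2,0,0,0,1]
    - [0,0,0,0,0,0,1]
    - [0,0,0,0,0,0,1]

```text
t: 48.7
tool_pos: [0.6494, -0.1958, 0.0057]
tool_rot: [-3.06, 0.712, 0.001]
contact_force: [0.1, -0.4, 0.0]
opening: 0.0854
grip_force: 0.0
```

jog_arm:
  plan:
    - [0,0,0.02,0,0,0,-1]
    - [0,0,0,0,0,0,-1]
    - [0,0,0,0,0,0,-1]
    - [0,0,0,0,0,0,-1]
    - [0,0,0,0,0,0,-1]
    - [0,0,0,0,0,0,-1]
    - [0,0,0,0,0,0,-1]
    - [0,0,0,0,0,0,-1]
  grip_force: 30

```text
t: 49.5
tool_pos: [0.65, -0.1961, 0.0062]
tool_rot: [3.06, -0.712, 0.001]
contact_force: [0.9, -0.8, 1.8]
opening: 0.0371
grip_force: 31.3
```

jog_arm:
  plan:
    - [0,0,-0.4,0,0,0,-1]
    - [0,0,-0.8,0,0,0,-1]
    - [0,0,-0.8,0,0,0,-1]
    - [0,0,0,0,0,0,-1]
    - [0,0,0,0,0,0,-1]

```text
t: 50.0
tool_pos: [0.6505, -0.1963, 0.0475]
tool_rot: [3.059, -0.712, 0.004]
contact_force: [-0.7, -0.2, -0.4]
opening: 0.0375
grip_force: 31.0
```

```bash
python3 - <<'E'
from h import *
wshot('w13');im,P,pl,o=wload('w13');z=np.load('w13.npz');print(z['p'],z['r'])
b=z['p'];m=(abs(P[...,0]-b[0])<.04)&(abs(P[...,1]-b[1])<.04)
h=cv2.cvtColor(im,cv2.COLOR_RGB2HSV);m&=(h[...,0]>12)&(h[...,0]<32)&(h[...,1]>110)
print(m.sum(),np.percentile(P[m][:,2],[2,50,98]),cv2.minAreaRect((P[m][:,:2]*1000).astype(np.float32)))
E
```

```text
[ 0.65048122 -0.19632503  0.04746454] [ 3.05938721 -0.71204041  0.00378469]
5840 [0.05764942 0.05880881 0.05998413] ((650.208984375, -200.3946533203125), (63.7384147644043, 65.5989761352539), 0.6755210161209106)
```

View pics/w13.png

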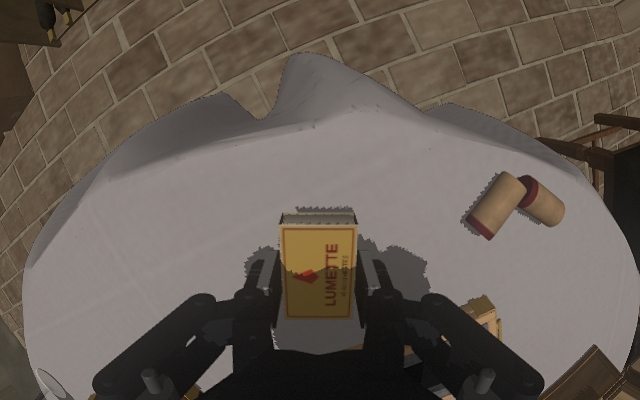

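jog_arm:
  plan:
    - [0,0,-0.8,0,0,0.14,-1]
    - [0,0,-0.7,0,0,0.17,-1]
    - [0,0,0,0,0,0.18,-1]
    - [0,0,0,0,0,0.18,-1]
    - [0,0,0,0,0,0.18,-1]
    - [0,0,0,0,0,0.18,-1]
    - [0,0,0,0,0,0.18,-1]
    - [0,0,0,0,0,0.18,-1]

```text
t: 50.85
tool_pos: [0.649, -0.1957, 0.0746]
tool_rot: [2.238, -2.203, -0.003]
contact_force: [0.0, 0.7, -0.7]
opening: 0.0373
grip_force: 31.0
```

jog_arm:
  plan:
    - [0,0,0,0,0,0.11,-1]
    - [0.6,0,0,0,0,0,-1]
    - [1,0.6,0,0,0,0,-1]
    - [1,0.9,0,0,0,0,-1]
    - [0.04,0.9,0,0,0,0,-1]
    - [0,0.9,0,0,0,0,-1]
    - [0,0.9,0,0,0,0,-1]
    - [0,0.9,0,0,0,0,-1]

```text
t: 51.65
tool_pos: [0.5432, -0.2428, 0.0753]
tool_rot: [2.15, -2.29, -0.001]
contact_force: [-0.8, 0.0, -0.1]
opening: 0.0373
grip_force: 31.0
```

jog_arm:
  plan:
    - [0,0.9,0,0,0,0,-1]
    - [0,0.9,0,0,0,0,-1]
    - [0,0.6,0,0,0,0,-1]
    - [0,0.34,0,0,0,0,-1]
    - [0,0,0,0,0,0,-1]
    - [0,0,0,0,0,0,-1]
    - [0,0,0,0,0,0,-1]

```text
t: 52.35
tool_pos: [0.4905, -0.2388, 0.0761]
tool_rot: [-2.149, 2.291, -0.001]
contact_force: [-0.1, 0.5, -0.6]
opening: 0.0373
grip_force: 31.0
```

jog_arm:
  plan:
    - [0,0,0.5,0,0,0,-1]
    - [0,0,0.7,0,0,0,-1]
    - [0,0,0.6,0,0,0,-1]
    - [0,0,0.2,0,0,0,-1]
    - [0,0,0,0,0,0,-1]
    - [0,0,0,0,0,0,-1]

```text
t: 52.95
tool_pos: [0.4899, -0.2386, 0.0358]
tool_rot: [2.149, -2.292, -0.0]
contact_force: [-0.8, -0.5, 0.3]
opening: 0.0374
grip_force: 31.0
```

jog_arm:
  plan:
    - [0,0,0.3,0,0,0,-1]
    - [0,0,0.27,0,0,0,-1]
    - [0,0,0,0,0,0,-1]
    - [0,0,0,0,0,0,-1]
    - [0,0,0,0,0,0,-1]

```text
t: 53.45
tool_pos: [0.49, -0.2386, 0.0247]
tool_rot: [-2.148, 2.292, -0.001]
contact_force: [0.1, 1.3, -0.6]
opening: 0.0374
grip_force: 31.0
```

Down 1.5 mm more, release, and lift away.

jog_arm:
  plan:
    - [0,0,0.08,0,0,0,-1]
    - [0,0,0,0,0,0,-1]
    - [0,0,0,0,0,0,1]
    - [0,0,0,0,0,0,1]
    - [0,0,0,0,0,0,1]
    - [0,0,0,0,0,0,1]
    - [0,0,-0.3,0,0,0,1]
    - [0,0,-0.8,0,0,0,1]

```text
t: 54.25
tool_pos: [0.4886, -0.2378, 0.0441]
tool_rot: [2.148, -2.291, -0.006]
contact_force: [-1.0, -0.6, 0.4]
opening: 0.085
grip_force: 0.0
```

jog_arm:
  plan:
    - [0,0,-1,0,0,0,1]
    - [0,0,-1,0,0,0,1]
    - [0,0,-1,0,0,0,1]
    - [0,0,-1,0,0,0,1]
    - [0,0,-1,0,0,0,1]
    - [0,0,-1,0,0,0,1]
    - [0,0,-1,0,0,0,1]
    - [0,0,-1,0,0,0,1]

```text
t: 55.05
tool_pos: [0.49, -0.2386, 0.2075]
tool_rot: [-2.148, 2.292, -0.003]
contact_force: [0.5, -0.3, 0.2]
opening: 0.0852
grip_force: 0.0
```

jog_arm:
  plan:
    - [0,0,-1,0,0,0,1]
    - [0,0,-1,0,0,0,1]
    - [0.5,0,-1,0,0,0,1]
    - [1,0,0,0,0,0,1]
    - [1,0,0,0,0,0,1]
    - [0,0,0,0,0,0,1]
    - [0,0,0,0,0,0,1]

```text
t: 55.75
tool_pos: [0.4862, -0.2886, 0.2646]
tool_rot: [-2.147, 2.293, 0.002]
contact_force: [-0.3, 0.3, 0.0]
opening: 0.0857
grip_force: 0.0
```

```bash
python3 - <<'E'
from h import *
wshot('w14');im,P,pl,o=wload('w14');z=np.load('w14.npz');print(z['p'])
t,d=ctrl.get_image('top');s,ds=ctrl.get_image('scene');S=pts('scene',ds)
save('fin',np.hstack([cv2.resize(im[:,:],(400,250)),cv2.resize(s[150:310,200:456],(400,250))]))
T=pts('top',d)
for k,A,c,w,lo,hi in(('match',P,(.491,-.239),.045,.028,.04),('corkblock',P,(.497,-.139),.05,.08,.105),('corktop',P,(.497,-.139),.05,.14,.16),('stop',T,(.444,.039),.03,.04,.06),('tin',T,(.483,.129),.06,.03,.045),('pump',S,(.5145,.0385),.035,.09,.13),('glass',S,(.59,.295),.06,.1,.17)):
    m=(abs(A[...,0]-c[0])<w)&(abs(A[...,1]-c[1])<w)&(A[...,2]>lo)&(A[...,2]<hi)
    if m.sum()>10: print(k,m.sum(),np.median(A[m],0).round(4),A[m][:,2].max().round(4),cv2.minAreaRect((A[m][:,:2]*1000).astype(np.float32)))
E
```

```text
[ 0.48617922 -0.2885652   0.26455756]
match 1198 [ 0.4901 -0.2384  0.0336] 0.0364 ((489.92633056640625, -236.86614990234375), (56.96697998046875, 35.85017776489258), 85.43086242675781)
corkblock 576 [ 0.4958 -0.152   0.0983] 0.105 ((497.3753967285156, -141.98934936523438), (59.37089538574219, 25.305938720703125), 86.9366455078125)
corktop 509 [ 0.4973 -0.1471  0.1524] 0.155 ((497.8895568847656, -140.64321899414062), (63.37196350097656, 14.480868339538574), 85.4679946899414)
stop 58 [0.4421 0.0374 0.0527] 0.0575 ((441.6662902832031, 38.238677978515625), (20.17757225036621, 21.289392471313477), 2.357478141784668)
tin 691 [0.482  0.1266 0.0375] 0.0441 ((478.203857421875, 128.84014892578125), (103.59481048583984, 118.04778289794922), 1.797568678855896)
pump 131 [0.501  0.0411 0.11  ] 0.1178 ((507.22552490234375, 37.84352111816406), (37.69697189331055, 38.1057014465332), 63.032981872558594)
glass 488 [0.5673 0.2972 0.1323] 0.1592 ((583.1131591796875, 292.6391906738281), (59.42546081542969, 68.33792877197266), 47.5268440246582)
```

View pics/fin.png

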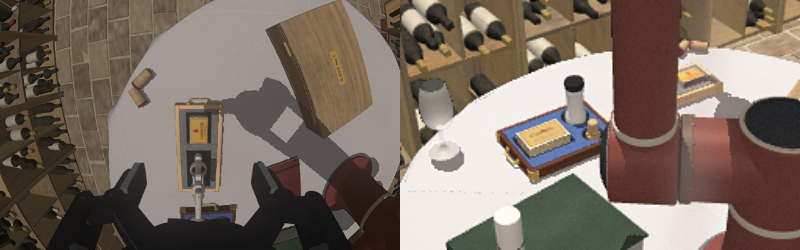

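The final picture shows all five things seated flat: matchbox at (200,130), corkscrew (200,170), tin (543,135), stopper (592,128) and pump (573,100). The glass still stands at (437,120). Heights match the 16 mm recess floors, so I'm handing in.

```bash
python3 -c "
from station import ctrl
print(ctrl.finish_job())"
```

```text
the job is handed in; nothing more can be done
None
```

Both kits are packed, with each thing flat in its own recess and the same way up as before. The glass was left standing where it was, and the job was handed in at about 56 s.

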